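Rake a heap of clay lumps into an even layer under the lamp bar

ROBOT

A 6-joint arm with a two-finger parallel gripper is mounted at the origin on the work surface. World frame = base frame: x ahead of the robot, y to its left, z up, the work surface at z = 0. Lengths are in m, angles in rad, forces in N, time in s.
With the tool pointing down it reaches from about 0.25 to 0.725 m from the base axis. Payload 4 kg.
Tool frame: the origin (TCP) lies midway between the tips of the shut fingers; the grasp point (between the pads) lies pinch_z behind it (pinch_z is the distance from the TCP to the grasp point, in m); z points along the fingers, y is the direction in which the jaws open and shut (so a half turn about z gives the same grasp; the last joint's range is limited). The gripper opens to 85 mm and grips with 20 to 120 N. Pads are 22 mm wide; open, the fingers measure 114 mm over their backs; the gripper's body (76 mm by 85 mm) begins 54 mm behind the grasp point. The pads swing forward as they close: fully open they stand 13 mm farther back than shut.
Start: joints at [1.296, 0.241, 0.005, 1.335, 0, 1.571], TCP at [0.136, 0.481, 0.231] pointing down, gripper open.
Joint ranges: [-2.72, 2.72], [-1.05, 1.87], [-1.09, 1.28], [-1.99, 2.15], [-1.42, 1.44], [-3.14, 3.14]. Speed limits (rad/s): [2.79, 2.79, 3.14, 3.14, 3.14, 3.14].

INTERFACE

Orientations are given as a unit quaternion [x, y, z, w].
In Python, from workcell import * gives the robot as it stands.
- The arm moves only by the tool move_arm, never from a script. Its argument "motion" is a list of rows, each a list of 3 entries, a list of its own where there are three numbers: the finger opening in mm, from 0 to 85.4, then the shift along the tool's x, y, z in units of 50 mm (1.0 is 50 mm), then the turn about the tool's z in units of 6 degrees (1.0 is 6 degrees). In form: [[claw, [dx, dy, dz], roll], ...]. A call has exactly 10 rows; each row is the pose to reach, as a shift and turn from the pose commanded when the call began, along the tool's axes at that moment; what a row does not reach only later rows make up. A row lasts 1/10 s, in which the tool goes at most 50 mm and 8.59 degrees, less where a joint would pass 70% of its speed; a pose out of reach is approached as far as the arm can. A call with a gripper value outside its range is refused whole. The fingers move at their own pace and stop on an object; the grip force is fixed at half the most. Time passes only in rows, so rows that repeat a pose let the fingers close, or fill a call up. It gives the time, the measured TCP pose, the force and the opening at its end, in the units of the state.
- get_obs(): the state, without advancing time (a new reading comes with each control period).
- camera(name): name is "side" or "top" or "wrist"; returns a dict with "color" (384x512x3 uint8, red, green, blue), "fx", "fy", "cx", "cy" (pixels), "rvec" (rotation vector, rad) and "tvec" (3), from world to camera coordinates, as OpenCV has them; the wrist camera has in their place "mount" (4x4, takes a point from camera to tool coordinates, whose origin is the TCP and whose axes are the flange's). Camera axes: x right, y down, z forward; pixel columns grow to the right and rows downward; lengths in m; the calibration is good to about 2 mm. A picture is of the moment at which its call begins: read the wrist's pose just before it. There is no depth.
- job_done(): hands the job in, once; it reports no verdict.
The state is a dict: "clock": time; "joint_pos": joint angles; "joint_vel": joint speeds; "tau": joint torques, N m; "eef_pos": TCP position; "tool_rot": TCP orientation; "ft_force": force on the tool from outside, world axes, zero at the start; "ft_torque": the same for the moment, N m; "grip_width": finger opening in m.
Only numpy, scipy, OpenCV 4.12 (cv2) and the standard library are available. Lean on these libraries where they do the work, as an engineer would, in place of code of your own. Each camera call takes 0.05 s, during which the arm holds its last target.

TASK

Take the hand rake from its stand and rake the heap of nine clay lumps at the far end of the planting tray, beyond the lamp bar, out into one even layer: one deep, all inside the tray, with at least one lump on the left half and one on the right half of each third of its length (near, middle, far). Move the lumps with the rake only, do not grind it hard into the tray, do not bump the lamp or disturb the plant, bottle and beaker; then set the rake back in its stand as you found it.

Things in the scene. Friction and masses are not known exactly. Their poses are not given: they have to be found in the camera images.
- tray: Fixed bare-metal planting tray, open on top, 208 (x) x 144 (y) x 45 mm high, walls and floor 4 mm thick. Origin: centre of its underside, on the bench. Its x axis points from its near to its far end, roughly away from the robot; the bed is 200 x 136 mm inside. The nine lumps start heaped two deep at its far end: two rows of three across the bed, three more on top.
- bed (a point): Centre of the tray's floor (upper face, 4 mm above the bench), axes as the tray. Near third of the bed: x below -33 mm; middle third -33 to 33; far third above 33 mm. The right half has y below 0, the left half y above 0.
- lamp: Fixed white lamp bar across the tray, not to be bumped; its frame is the tray's. Bar 40 (x) x 270 (y) x 55 mm, centred at x 20, z 236: underside 209, top 264 mm above the bench. Two 14 mm posts at x 20, y -125 and 125, feet 70 x 40 x 6. An upright hand cannot hold the rake at the far end: lean the hand back towards the robot 30 to 40 degrees, the handle passing under the bar.
- rake: Loose hand rake, 0.14 kg. Origin: middle of the tine tips; level, z up, in the stand and with tines upright. Steel head bar 14 (x) x 114 (y) x 12 mm centred at z 34; five tines 4 x 6 mm from it down to z 0, at y -53, -26.5, 0, 26.5, 53. Wooden handle 14 mm wide (y), 22 deep, from x 0, z 34 back and up at 45 degrees (-x, +z) for 165 mm to its butt at x -117, z 151.
- rake_grip (a point): A good grip point in the middle of the rake handle, 137 mm up it from the head (rake frame x -97, z 131), axes as the rake. Grip the 14 mm width with the fingers along the handle or nearly so (hand leaning back 30 to 40 degrees). The rake can turn in the hand about the finger line if it is pressed hard.
- stand: Fixed steel rake stand, on either side of the tray. Base plate 150 x 140 x 6 mm, x -120 to 30; x points to its front lip, z up. Origin: on the bench under the place of the tine tips' middle. Tines rest on the plate (z 6) behind a lip, rear face x 12.5, top z 16; the handle lies on a saddle at x -60, z 80, in a notch 24 mm wide, cheeks up to z 102. The rake's frame rests 6 mm above the stand's.
- plant: Bystander: small potted plant, pot 84 mm across the rim and 70 mm high, leaves to 105 mm, origin at its foot. Leave alone.
- reagent: Bystander: glass reagent bottle, 60 mm across, 130 mm high, origin at its foot. Leave alone.
- beaker: Bystander: glass beaker, 72 mm across, 85 mm high, origin at its foot. Leave alone.
- lump0: One fired-clay lump (origin at its centre), a rough squarish chunk 26 x 24 x 21 mm, about 22 g; lying flat on the bed its centre is 10.5 mm above the bed, up to 13 mm on another face, and about 31 mm if it lies on others.
- lump1: One fired-clay lump (origin at its centre), a rough squarish chunk 26 x 24 x 21 mm, about 22 g; lying flat on the bed its centre is 10.5 mm above the bed, up to 13 mm on another face, and about 31 mm if it lies on others.
- lump2: One fired-clay lump (origin at its centre), a rough squarish chunk 26 x 24 x 21 mm, about 22 g; lying flat on the bed its centre is 10.5 mm above the bed, up to 13 mm on another face, and about 31 mm if it lies on others.
- lump3: One fired-clay lump (origin at its centre), a rough squarish chunk 26 x 24 x 21 mm, about 22 g; lying flat on the bed its centre is 10.5 mm above the bed, up to 13 mm on another face, and about 31 mm if it lies on others.
- lump4: One fired-clay lump (origin at its centre), a rough squarish chunk 26 x 24 x 21 mm, about 22 g; lying flat on the bed its centre is 10.5 mm above the bed, up to 13 mm on another face, and about 31 mm if it lies on others.
- lump5: One fired-clay lump (origin at its centre), a rough squarish chunk 26 x 24 x 21 mm, about 22 g; lying flat on the bed its centre is 10.5 mm above the bed, up to 13 mm on another face, and about 31 mm if it lies on others.
- lump6: One fired-clay lump (origin at its centre), a rough squarish chunk 26 x 24 x 21 mm, about 22 g; lying flat on the bed its centre is 10.5 mm above the bed, up to 13 mm on another face, and about 31 mm if it lies on others.
- lump7: One fired-clay lump (origin at its centre), a rough squarish chunk 26 x 24 x 21 mm, about 22 g; lying flat on the bed its centre is 10.5 mm above the bed, up to 13 mm on another face, and about 31 mm if it lies on others.
- lump8: One fired-clay lump (origin at its centre), a rough squarish chunk 26 x 24 x 21 mm, about 22 g; lying flat on the bed its centre is 10.5 mm above the bed, up to 13 mm on another face, and about 31 mm if it lies on others.
Mind the look-alikes: they are no part of the job. Leave any purple, white or yellow look-alike of the lump6 alone.

How it is judged:
By the outcome, as a careful person would: the job done as asked, in the order asked, and still so for the second after the job is handed in, with the robot touching nothing.
It also fails if it takes over 61 s, if anything falls off the work surface, if the arm or the gripper's body presses on something with over 40 N, if the wrist force passes 120 N, or if a joint passes its speed limit or range.

## Working session

There is one attempt and no reset: what is moved stays moved. The work goes in short steps, Python scripts to look and compute and a tool call to move; the robot and the scene stay as the last step left them, time stands still between calls to the robot, and variables do not carry over. Pictures are saved under pics/ and viewed, and the job is handed in when it is done.

Besides the shell and the picture viewer there is one more tool, called after "Request:" by a JSON object that holds its "api" and its "payload", one argument or row to a line. move_arm: Moves the arm, as the interface text tells. Its arguments: {"type":"object","properties":{"motion":{"type":"array","items":{"type":"array"}}},"required":["motion"]}

```bash
ls; mkdir -p pics
python3 - <<'E'
from workcell import *
import cv2,json
o=get_obs();print({k:(v if not hasattr(v,'tolist') else v.tolist()) for k,v in o.items()})
try: print(pinch_z)
except Exception as e: print(e)
for n in("side","top","wrist"):
    c=camera(n);cv2.imwrite(f"pics/{n}0.png",c["color"][:,:,::-1])
    print(n,{k:(v if not hasattr(v,'tolist') else v.tolist()) for k,v in c.items() if k!='color'})
print(get_obs()['clock'])
E
```

```text
pics
{'clock': 0.0, 'joint_pos': [1.295990846946967, 0.24139997763860635, 0.0037184978916733518, 1.3352009177290969, -3.486850081434686e-06, 1.570794506118206], 'joint_vel': [0.0010052749152840278, -0.0008030812875332859, 0.0019537305208890427, 0.00247538807728576, -0.00047948011746918933, 0.0005471085728233929], 'tau': [-0.0005888171835977118, -37.23209023475647, 25.240591764450073, 0.017096573137678206, -4.460923150872986e-05, -1.313442794526054e-05], 'eef_pos': [0.13550843404968768, 0.4806270734829981, 0.23041726721505415], 'tool_rot': [0.13696982033383492, 0.9905746717902443, -0.0010334433042203605, -0.00014113930576581626], 'ft_force': [0.38010329778422797, -0.11839071905391013, -0.47788745319746523], 'ft_torque': [0.040600449868005435, -0.02381034942712658, 0.0033717375156564503], 'grip_width': 0.08536740992682103}
0.0187
side {'fx': 473.1584670593871, 'fy': 473.1584670593871, 'cx': 258.4500800066974, 'cy': 182.16206699030775, 'rvec': [0.604294746939175, -2.728680001392263, 1.078330464133597], 'tvec': [0.5758086992269571, 0.28023758522048825, 0.8646145519566636]}
top {'fx': 404.7630709056725, 'fy': 404.7630709056725, 'cx': 256.8869960613908, 'cy': 189.7894445621292, 'rvec': [2.119681769728546, -2.1246533003832906, 0.13153517493554007], 'tvec': [0.018064410700251853, 0.651369979239236, 0.9365303903555773]}
wrist {'fx': 272.7578823908507, 'fy': 272.7578823908507, 'cx': 254.14219603914486, 'cy': 195.2062522267946, 'mount': [[0.000633302117879144, -0.961248266251845, -0.275683458981945, 0.07006362999072294], [0.9999996914579802, 0.00048063080501353246, 0.0006213517310216056, -0.0004957008812279118], [-0.0004647713113576847, -0.27568376742538103, 0.9612482740508701, -0.14213684092459708], [0.0, 0.0, 0.0, 1.0]]}
0.15
```

View pics/side0.png

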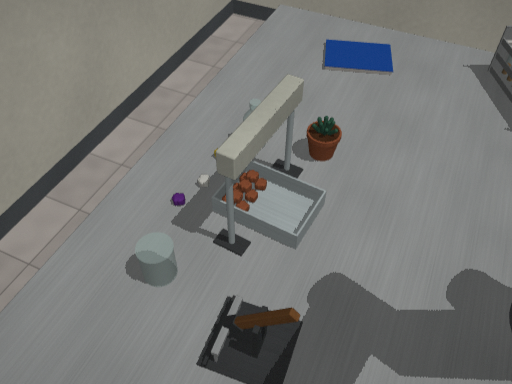

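View pics/top0.png

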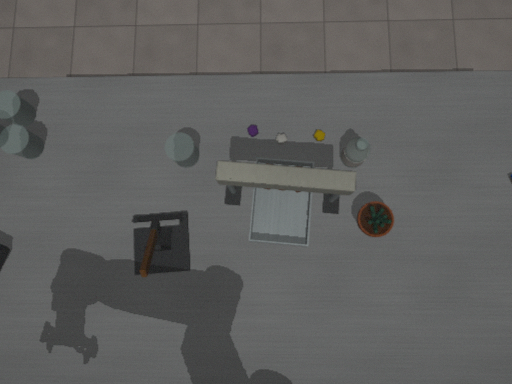

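View pics/wrist0.png

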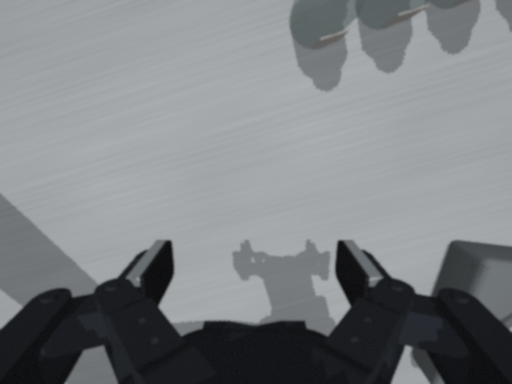

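```bash
cat > h.py <<'E'
from workcell import *
import numpy as np,cv2
from scipy.spatial.transform import Rotation as R
from scipy.optimize import least_squares
def ray(c,u,v):
    M=cv2.Rodrigues(np.array(c['rvec']))[0];t=np.array(c['tvec'])
    d=np.array([(u-c['cx'])/c['fx'],(v-c['cy'])/c['fy'],1.]);return -M.T@t,M.T@d
def onz(c,u,v,z):
    o,d=ray(c,u,v);return o+d*(z-o[2])/d[2]
def proj(c,P):
    M=cv2.Rodrigues(np.array(c['rvec']))[0];q=np.atleast_2d(P)@M.T+np.array(c['tvec'])
    return np.c_[c['fx']*q[:,0]/q[:,2]+c['cx'],c['fy']*q[:,1]/q[:,2]+c['cy']]
def wristcal(c,o):
    T=np.eye(4);T[:3,:3]=R.from_quat(o['tool_rot']).as_matrix();T[:3,3]=o['eef_pos']
    W=np.linalg.inv(T@np.array(c['mount']));c['rvec']=cv2.Rodrigues(W[:3,:3])[0].ravel();c['tvec']=W[:3,3];return c
def crop(c,f,x0,y0,x1,y1,s,pts=None):
    im=np.ascontiguousarray(cv2.resize(c['color'][y0:y1,x0:x1,::-1],None,fx=s,fy=s,interpolation=cv2.INTER_CUBIC))
    if pts is not None:
        for col,P in pts:
            for u,v in P: cv2.circle(im,(int((u+.5-x0)*s),int((v+.5-y0)*s)),2,col,-1)
    cv2.imwrite(f,im)
E
python3 - <<'E'
from h import *
import workcell; print([n for n in dir(workcell) if n[0]!='_'])
s=camera('side');t=camera('top')
import pickle;pickle.dump((s,t),open('c0.pkl','wb'))
for c in(s,t): print(ray(c,256,190))
print([onz(t,u,v,.045) for u,v in((249,244),(309,244),(256,160),(313,162))])
crop(t,'pics/t1.png',110,120,410,290,2.6)
crop(s,'pics/s1.png',180,70,370,384,1.9)
E
```

```text
['Unreachable', 'camera', 'get_obs', 'job_done', 'pinch_z']
(array([0.37136823, 0.5939444 , 0.81667789]), array([ 0.27648033, -0.60983942, -0.74293723]))
(array([ 0.49474121, -0.0181477 ,  1.02791057]), array([ 0.15793334,  0.03727261, -0.98674864]))
[array([0.52030673, 0.03575812, 0.045     ]), array([ 0.52024378, -0.1083314 ,  0.045     ]), array([0.72772817, 0.01904293, 0.045     ]), array([ 0.72153543, -0.12219007,  0.045     ])]
```

View pics/t1.png

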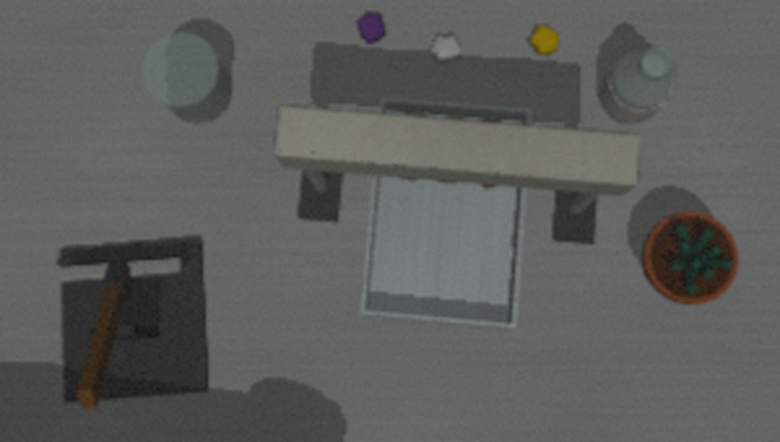

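View pics/s1.png

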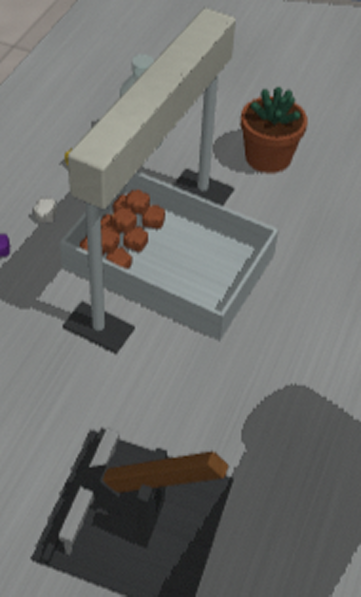

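```bash
cat > fit.py <<'E'
from h import *
import pickle
s,t=pickle.load(open('c0.pkl','rb'))
T=lambda u,v:(u/2.6+110-.5,v/2.6+120-.5); S=lambda u,v:(u/1.9+180-.5,v/1.9+70-.5)
def tf(p,P):
    P=np.atleast_2d(P).astype(float);c,n=np.cos(p[2]),np.sin(p[2])
    return np.c_[p[0]+c*P[:,0]-n*P[:,1],p[1]+n*P[:,0]+c*P[:,1],P[:,2]]
def fit(obs,p0):
    f=lambda p:np.concatenate([(proj(c,tf(p,P))[0]-uv) for c,P,uv in obs])
    r=least_squares(f,p0,loss='soft_l1');print(r.x.round(4),np.degrees(r.x[2]),r.fun.round(1).tolist());return r.x
a,b,z=.104,.072,.045
tray=fit([(t,(-a,b,z),T(361,313)),(t,(-a,-b,z),T(516,326)),(t,(a,b,z),T(380,99)),(t,(a,-b,z),T(531,110)),
 (s,(-a,-b,z),S(276,232)),(s,(-a,b,z),S(222,313)),(s,(a,b,z),S(62,240))],[.62,-.04,-.03])
sg=.97
stand=fit([(t,(.03,-.07,.006),T(202,236)),(t,(-.12,-.07,.006),T(208,390)),(t,(-.12,.07,.006),T(64,402)),
 (s,(.03,.07,.006),S(34,558)),(s,(.03,-.07,.006),S(95,430))],[.5,.24,0])
np.save('poses.npy',[tray,stand])
E
cat >> fit.py <<'E'
def L(A,B,n=30): return np.linspace(A,B,n)
def rakepts(off=0.006):
    P=[L((0,-.057,.034+off),(0,.057,.034+off)),L((0,0,.034+off),(-.117,0,.151+off))]
    P+=[L((0,y,off),(0,y,.034+off),8) for y in(-.053,-.0265,0,.0265,.053)]
    return np.vstack(P)
rk=tf(stand,rakepts())
bx=[]
for y in(-.135,.135):
    for zz in(.209,.264): bx.append(L((0,y,zz),(.04,y,zz),10))
for x in(0,.04):
    for zz in(.209,.264): bx.append(L((x,-.135,zz),(x,.135,zz)))
lm=tf(tray,np.vstack(bx))
tr=tf(tray,np.vstack([L((-a,-b,z),(-a,b,z)),L((a,-b,z),(a,b,z)),L((-a,-b,z),(a,-b,z)),L((-a,b,z),(a,b,z))]))
pl=tf(stand,np.vstack([L((.03,-.07,.006),(.03,.07,.006)),L((-.12,-.07,.006),(-.12,.07,.006)),L((-.12,.07,.006),(.03,.07,.006)),L((-.06,-.012,.102),(-.06,.012,.102),6)]))
for c,f,w in((t,'pics/t2.png',(110,120,410,290,2.6)),(s,'pics/s2.png',(180,70,370,384,1.9))):
    crop(c,f,*w,[((0,255,0),proj(c,tr)),((255,0,255),proj(c,lm)),((0,255,255),proj(c,rk)),((255,255,0),proj(c,pl))])
E
python3 fit.py
```

```text
[ 0.6276 -0.0433 -0.0933] -5.346764644770867 [-0.3, -0.3, -0.2, 0.3, 0.5, -1.5, 0.3, -1.0, 2.1, -1.3, 0.9, 1.7, -0.7, 0.6]
[0.5708 0.2643 0.0729] 4.1745610660787555 [-0.2, 0.4, 0.2, 0.8, 0.0, 0.3, -0.3, -0.0, -0.7, -0.5]
```

```bash
python3 -c "
import cv2,numpy as np
a=cv2.imread('pics/t2.png');b=cv2.imread('pics/s2.png')
cv2.imwrite('pics/t2b.png',a)"
```

```text
(no output)
```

View pics/t2.png

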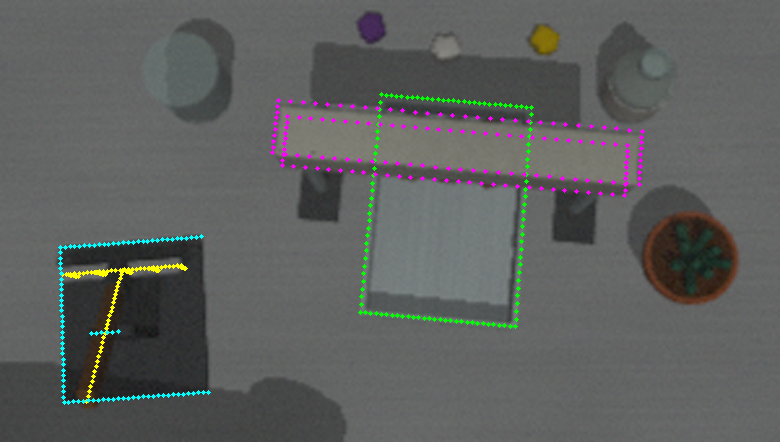

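View pics/s2.png

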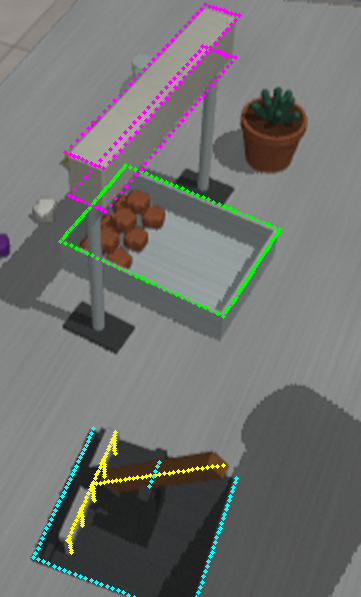

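Run:
```python
from h import *
import pickle
s,t=pickle.load(open('c0.pkl','rb'))
for c in (s,t): c['color']=np.clip(c['color'].astype(float)*1.8,0,255).astype(np.uint8)
crop(t,'pics/t3.png',125,200,205,285,7)
crop(s,'pics/s3.png',190,285,310,384,6)
crop(t,'pics/t4.png',210,150,360,255,5)
crop(s,'pics/s4.png',200,70,340,255,3.2)
```

```text
(no output)
```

View pics/t3.png

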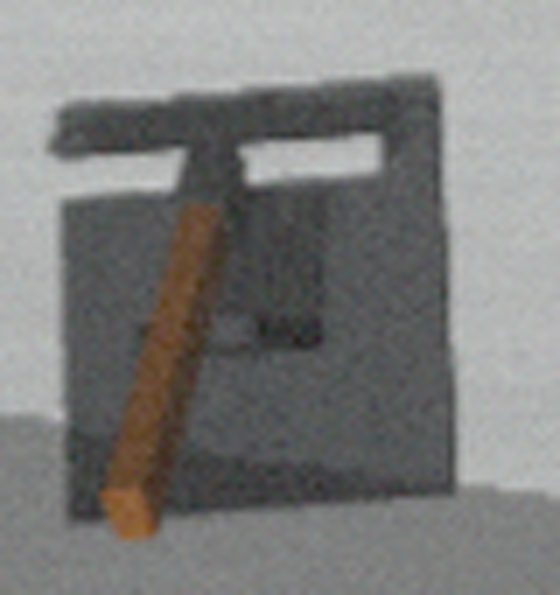

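View pics/s3.png

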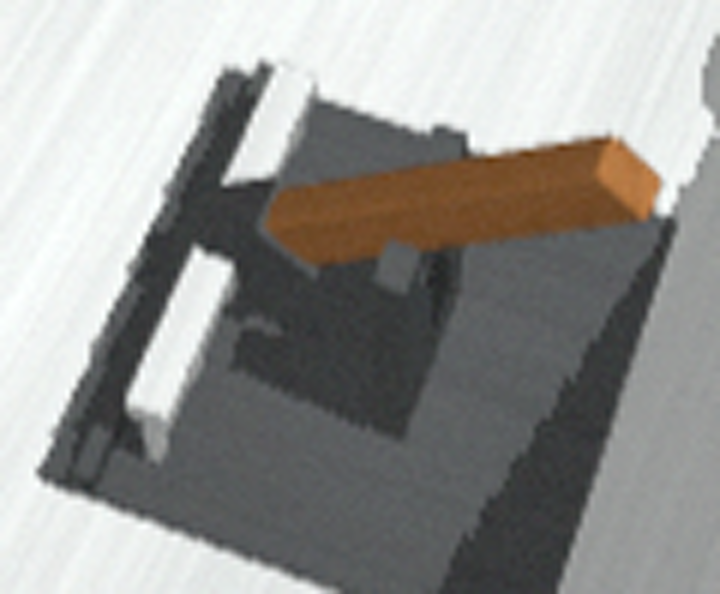

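View pics/t4.png

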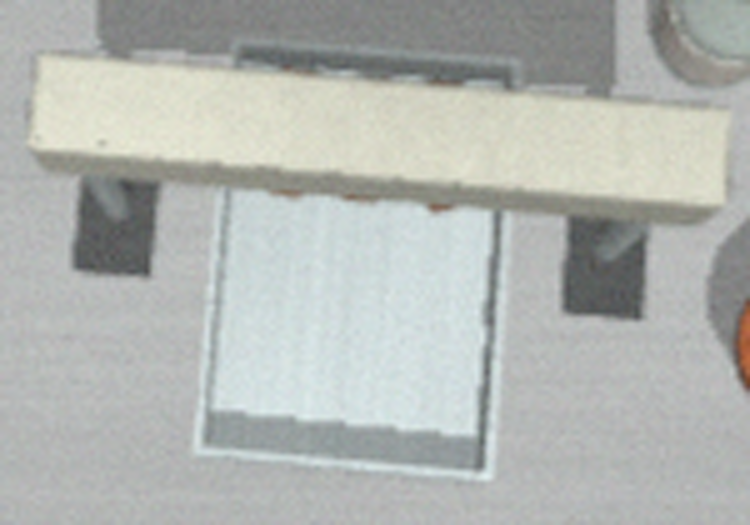

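View pics/s4.png

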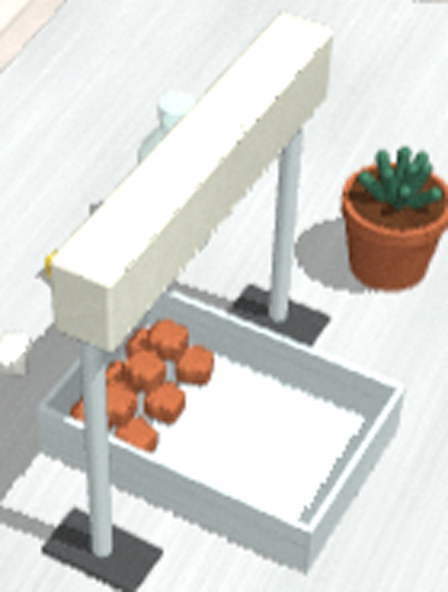

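```bash
cat > fit2.py <<'E'
from h import *
import pickle
s,t=pickle.load(open('c0.pkl','rb'))
mk=lambda k,x,y:(lambda u,v:(u/k+x-.5,v/k+y-.5))
T3=mk(7,125,200);S3=mk(6,190,285);T4=mk(5,210,150);S4=mk(3.2,200,70)
def tf(p,P):
    P=np.atleast_2d(P).astype(float);c,n=np.cos(p[2]),np.sin(p[2])
    return np.c_[p[0]+c*P[:,0]-n*P[:,1],p[1]+n*P[:,0]+c*P[:,1],P[:,2]]
def fit(obs,p0):
    f=lambda p:np.concatenate([(proj(c,tf(p,P))[0]-uv) for c,P,uv in obs])
    r=least_squares(f,p0,loss='soft_l1');print(r.x.round(4),round(np.degrees(r.x[2]),2));print(r.fun.reshape(-1,2).round(1).tolist());return r.x
a,b,z=.104,.072,.045
tray=fit([(t,(-a,b,z),T4(195,453)),(t,(-a,-b,z),T4(492,480)),(t,(a,b,z),T4(236,40)),(t,(a,-b,z),T4(522,60)),
(t,(.04,.135,.264),T4(37,52)),(t,(.04,-.135,.264),T4(730,108)),(t,(0,.135,.264),T4(30,150)),(t,(0,-.135,.264),T4(722,208)),(t,(0,.135,.209),T4(42,168)),(t,(0,-.135,.209),T4(712,223)),
(s,(-a,-b,z),S4(403,388)),(s,(-a,b,z),S4(307,527)),(s,(a,b,z),S4(40,408)),
(s,(.04,.135,.264),S4(53,263)),(s,(0,.135,.264),S4(112,285)),(s,(.04,-.135,.264),S4(280,12)),(s,(0,-.135,.264),S4(333,35)),(s,(0,.135,.209),S4(110,352))],[.62,-.04,-.03])
stand=fit([(t,(.03,-.07,.006),T3(440,75)),(t,(-.12,-.07,.006),T3(455,493)),(t,(-.12,.07,.006),T3(70,522)),
 (s,(.03,.07,.006),S3(40,478)),(s,(.03,-.07,.006),S3(228,66))],[.5,.24,0])
rake=fit([(t,(0,-.057,.052),T3(383,158)),(s,(0,-.057,.052),S3(288,70)),(s,(0,.057,.052),S3(148,412)),(t,(-.117,0,.157),T3(130,512)),(s,(-.117,0,.157),S3(630,180))],[.5,.24,0])
np.save('poses.npy',[tray,stand,rake])
E
python3 fit2.py
```

```text
[ 0.627  -0.0431 -0.0894] -5.12
[[-0.4, -0.1], [-0.1, -0.1], [-0.8, -1.1], [-0.2, -0.6], [-0.5, -1.2], [0.8, -1.2], [-1.3, -0.6], [1.3, -0.6], [0.0, 0.7], [-2.2, 0.7], [1.6, -0.5], [2.2, 1.8], [-0.4, -0.3], [-1.4, -1.4], [0.2, 0.0], [0.8, -1.1], [1.8, -2.5], [1.6, 1.6]]
[0.5719 0.2654 0.081 ] 4.64
[[-0.9, -0.2], [0.1, -0.3], [-0.4, 0.1], [0.3, -0.5], [0.2, 0.0]]
[0.5724 0.2683 0.1   ] 5.73
[[-2.5, -2.1], [0.4, -1.3], [-0.6, -0.0], [-0.5, 0.5], [1.1, -0.2]]
```

Request:
{"api": "move_arm", "payload": {
  "motion": [
    [60,[0,1,0],0],
    [60,[0,2,0],0],
    [60,[0,3,0],0],
    [60,[0,4,0],0],
    [60,[0,5,0],0],
    [60,[0,6,0],0],
    [60,[0,7,0],0],
    [60,[0,7,0],0],
    [60,[0,7,0],0],
    [60,[0,7,0],0]
  ]
}}

```text
clock: 1.25
eef_pos: [0.2199, 0.7799, 0.2132]
tool_rot: [0.137, 0.99, 0.023, 0.003]
ft_force: [0.3, -1.5, 1.2]
grip_width: 0.0599
```

```bash
cat > st.py <<'E'
from h import *
o=get_obs();Q=R.from_quat(o['tool_rot']).as_matrix()
print('t',round(o['clock'],2),'j',np.round(o['joint_pos'],3),'tcp',np.round(o['eef_pos'],4),'w',round(o['grip_width'],4))
print('xax',Q[:,0].round(3),'yax',Q[:,1].round(3),'zax',Q[:,2].round(3),'F',np.round(o['ft_force'],1),'M',np.round(o['ft_torque'],2))
print('grasp',(np.array(o['eef_pos'])-pinch_z*Q[:,2]).round(4))
E
python3 st.py
```

```text
t 1.25 j [ 1.296  1.005  1.275  1.795 -0.     1.571] tcp [0.2199 0.7799 0.2132] w 0.0599
xax [-0.962  0.271 -0.   ] yax [0.271 0.961 0.047] zax [ 0.013  0.045 -0.999] F [ 0.3 -1.5  1.2] M [-0.13  0.07 -0.03]
grasp [0.2196 0.779  0.2319]
```

Request:
{"api": "move_arm", "payload": {
  "motion": [
    [60,[0,1,0],0],
    [60,[0,2,0],0],
    [60,[0,3,0],0],
    [60,[0,3,0],0],
    [60,[0,3,0],0],
    [60,[0,0,0],0],
    [60,[0,0,0],0],
    [60,[0,0,0],0],
    [60,[0,0,0],0],
    [60,[0,0,0],0]
  ]
}}

```text
clock: 2.25
eef_pos: [0.2199, 0.78, 0.2115]
tool_rot: [0.137, 0.99, 0.022, 0.003]
ft_force: [0.2, 0.2, 0.5]
grip_width: 0.06
```

```bash
python3 st.py
```

```text
t 2.25 j [1.296 1.007 1.275 1.794 0.    1.571] tcp [0.2199 0.78   0.2115] w 0.06
xax [-0.962  0.271  0.   ] yax [0.271 0.961 0.045] zax [ 0.012  0.044 -0.999] F [0.2 0.2 0.5] M [-0.05  0.06 -0.01]
grasp [0.2197 0.7792 0.2302]
```

Request:
{"api": "move_arm", "payload": {
  "motion": [
    [60,[0,1,-1],0],
    [60,[0,2,-2],0],
    [60,[0,3,-2],0],
    [60,[0,4,-2],0],
    [60,[0,5,-2],0],
    [60,[0,6,-2],0],
    [60,[0,7,-2],0],
    [60,[0,8,-2],0],
    [60,[0,8,-2],0],
    [60,[0,8,-2],0]
  ]
}}

```text
clock: 3.25
eef_pos: [0.227, 0.8051, 0.1999]
tool_rot: [0.137, 0.989, 0.047, 0.006]
ft_force: [-0.6, -0.2, -0.2]
grip_width: 0.0598
```

```bash
python3 st.py
```

```text
t 3.25 j [ 1.296  1.023  1.274  1.728 -0.     1.571] tcp [0.227  0.8051 0.1999] w 0.0598
xax [-0.962  0.271 -0.   ] yax [0.27  0.958 0.095] zax [ 0.026  0.091 -0.996] F [-0.6 -0.2 -0.2] M [-0.1   0.03  0.03]
grasp [0.2265 0.8034 0.2185]
```

Request:
{"api": "move_arm", "payload": {
  "motion": [
    [60,[0,-0.5,0],0],
    [60,[0,-1,0],0],
    [60,[0,-1.5,0],0],
    [60,[0,-2,0],0],
    [60,[0,-2,0],0],
    [60,[0,-2,0],0],
    [60,[0,-2,0],0],
    [60,[0,-2,0],0],
    [60,[0,-2,0],0],
    [60,[0,-2,0],0]
  ]
}}

```text
clock: 4.25
eef_pos: [0.2001, 0.7097, 0.1914]
tool_rot: [0.137, 0.989, 0.048, 0.007]
ft_force: [0.1, -0.6, 0.3]
grip_width: 0.0598
```

```bash
python3 st.py
```

```text
t 4.25 j [ 1.296  0.675  0.574  1.374 -0.     1.571] tcp [0.2001 0.7097 0.1914] w 0.0598
xax [-0.962  0.271 -0.   ] yax [0.27  0.958 0.096] zax [ 0.026  0.092 -0.995] F [ 0.1 -0.6  0.3] M [-0.07  0.07 -0.04]
grasp [0.1996 0.708  0.21  ]
```

Request:
{"api": "move_arm", "payload": {
  "motion": [
    [60,[-0.5,-0.4,-0.8],0],
    [60,[-1.1,-1.0,-1.3],0],
    [60,[-1.8,-1.6,-1.6],0],
    [60,[-2.5,-2.2,-1.9],0],
    [60,[-3.2,-2.8,-2.2],0],
    [60,[-3.9,-3.5,-2.5],0],
    [60,[-4.6,-4.2,-2.8],0],
    [60,[-5.3,-4.9,-3.1],0],
    [60,[-6.0,-5.6,-3.4],0],
    [60,[-6.7,-6.3,-3.6],0]
  ]
}}

```text
clock: 5.25
eef_pos: [0.4301, 0.3048, 0.341]
tool_rot: [0.137, 0.989, 0.048, 0.007]
ft_force: [0.7, 0.6, -0.2]
grip_width: 0.0597
```

```bash
python3 st.py
```

```text
t 5.25 j [0.58  0.216 0.251 1.531 0.063 0.857] tcp [0.4301 0.3048 0.341 ] w 0.0597
xax [-0.963  0.271 -0.002] yax [0.27  0.958 0.098] zax [ 0.028  0.093 -0.995] F [ 0.7  0.6 -0.2] M [-0.06 -0.02 -0.06]
grasp [0.4296 0.3031 0.3596]
```

Request:
{"api": "move_arm", "payload": {
  "motion": [
    [60,[-0.7,-0.6,-0.6],0],
    [60,[-1.4,-1.2,-1.1],0],
    [60,[-2.1,-1.8,-1.5],0],
    [60,[-2.8,-2.5,-1.9],0],
    [60,[-3.5,-3.1,-2.3],0],
    [60,[-4.2,-3.7,-2.6],0],
    [60,[-4.9,-4.4,-2.9],0],
    [60,[-5.6,-5.1,-3.2],0],
    [60,[-6.2,-5.7,-3.5],0],
    [60,[-6.9,-6.3,-3.9],0]
  ]
}}

```text
clock: 6.25
eef_pos: [0.6283, -0.0856, 0.4578]
tool_rot: [0.139, 0.989, 0.048, 0.019]
ft_force: [0.1, 0.0, 0.2]
grip_width: 0.0604
```

```bash
python3 st.py
```

```text
t 6.25 j [-0.182  0.663  1.275  2.148  0.097  0.099] tcp [ 0.6283 -0.0856  0.4578] w 0.0604
xax [-0.961  0.276 -0.025] yax [0.272 0.957 0.1  ] zax [ 0.052  0.089 -0.995] F [0.1 0.  0.2] M [-0.12  0.08  0.01]
grasp [ 0.6273 -0.0873  0.4764]
```

Request:
{"api": "move_arm", "payload": {
  "motion": [
    [60,[0.4,0,-1],0],
    [60,[0.8,0,-2],0],
    [60,[1.2,0,-3],0],
    [60,[1.6,0,-4],0],
    [60,[2.1,0,-5],0],
    [60,[2.6,0,-6],0],
    [60,[3.1,0,-7],0],
    [60,[3.6,0,-8],0],
    [60,[4.1,0,-9],0],
    [60,[4.6,0,-10],0]
  ]
}}

```text
clock: 7.25
eef_pos: [0.6057, -0.0602, 0.5197]
tool_rot: [0.139, 0.987, 0.047, 0.067]
ft_force: [-0.2, 0.9, 0.3]
grip_width: 0.06
```

```bash
python3 st.py
```

```text
t 7.25 j [-0.146  0.563  1.274  2.149  0.095  0.141] tcp [ 0.6057 -0.0602  0.5197] w 0.06
xax [-0.952  0.281 -0.119] yax [0.269 0.957 0.112] zax [ 0.145  0.075 -0.987] F [-0.2  0.9  0.3] M [-0.09  0.15  0.01]
grasp [ 0.603  -0.0616  0.5382]
```

Request:
{"api": "move_arm", "payload": {
  "motion": [
    [60,[0.4,0,-1],0],
    [60,[0.8,0,-2],0],
    [60,[1.2,0,-3],0],
    [60,[1.6,0,-4],0],
    [60,[2.1,0,-5],0],
    [60,[2.6,0,-6],0],
    [60,[3.1,0,-7],0],
    [60,[3.6,0,-8],0],
    [60,[4.1,0,-9],0],
    [60,[4.6,0,-10],0]
  ]
}}

```text
clock: 8.25
eef_pos: [0.5782, -0.0295, 0.5768]
tool_rot: [0.141, 0.982, 0.049, 0.112]
ft_force: [-0.8, 0.2, 0.2]
grip_width: 0.0599
```

Request:
{"api": "move_arm", "payload": {
  "motion": [
    [60,[0.3,0,-1],0],
    [60,[0.6,0,-2],0],
    [60,[0.9,0,-3],0],
    [60,[1.2,0,-4],0],
    [60,[1.5,0,-5],0],
    [60,[1.8,0,-6],0],
    [60,[2.1,0,-7],0],
    [60,[2.4,0,-8],0],
    [60,[2.7,0,-9],0],
    [60,[3.0,0,-10],0]
  ]
}}

```text
clock: 9.25
eef_pos: [0.5444, -0.0024, 0.6299]
tool_rot: [0.142, 0.976, 0.053, 0.157]
ft_force: [0.2, 0.4, -0.3]
grip_width: 0.0599
```

```bash
python3 st.py
```

```text
t 9.25 j [-0.046  0.371  1.274  2.149  0.074  0.255] tcp [ 0.5444 -0.0024  0.6299] w 0.0599
xax [-0.911  0.293 -0.292] yax [0.26  0.954 0.148] zax [ 0.322  0.059 -0.945] F [ 0.2  0.4 -0.3] M [-0.04  0.29  0.05]
grasp [ 0.5384 -0.0035  0.6476]
```

Request:
{"api": "move_arm", "payload": {
  "motion": [
    [60,[0.2,0,-1],0],
    [60,[0.4,0,-2],0],
    [60,[0.6,0,-3],0],
    [60,[0.8,0,-4],0],
    [60,[1.0,0,-5],0],
    [60,[1.2,0,-6],0],
    [60,[1.4,0,-7],0],
    [60,[1.6,0,-8],0],
    [60,[1.8,0,-9],0],
    [60,[2.0,0,-10],0]
  ]
}}

```text
clock: 10.25
eef_pos: [0.5058, 0.0192, 0.6781]
tool_rot: [0.142, 0.968, 0.06, 0.2]
ft_force: [-0.6, 0.6, -0.1]
grip_width: 0.0599
```

Request:
{"api": "move_arm", "payload": {
  "motion": [
    [60,[0.2,0,-1],0],
    [60,[0.4,0,-2],0],
    [60,[0.6,0,-3],0],
    [60,[0.8,0,-4],0],
    [60,[1.0,0,-5],0],
    [60,[1.2,0,-6],0],
    [60,[1.4,0,-7],0],
    [60,[1.6,0,-8],0],
    [60,[1.8,0,-9],0],
    [60,[2.0,0,-10],0]
  ]
}}

```text
clock: 11.25
eef_pos: [0.4619, 0.042, 0.7224]
tool_rot: [0.141, 0.957, 0.069, 0.243]
ft_force: [0.4, -0.6, 0.7]
grip_width: 0.06
```

```bash
python3 st.py
```

```text
t 11.25 j [0.072 0.187 1.274 2.149 0.028 0.372] tcp [0.4619 0.042  0.7224] w 0.06
xax [-0.842  0.303 -0.445] yax [0.236 0.951 0.2  ] zax [ 0.484  0.063 -0.873] F [ 0.4 -0.6  0.7] M [-0.07  0.49  0.  ]
grasp [0.4529 0.0408 0.7387]
```

Request:
{"api": "move_arm", "payload": {
  "motion": [
    [60,[0.1,-0.3,-1],0],
    [60,[0.2,-0.6,-2],0],
    [60,[0.3,-0.9,-3],0],
    [60,[0.4,-1.2,-4],0],
    [60,[0.5,-1.5,-5],0],
    [60,[0.6,-1.8,-6],0],
    [60,[0.7,-2.1,-7],0],
    [60,[0.8,-2.4,-8],0],
    [60,[0.9,-2.7,-9],0],
    [60,[1.0,-3.0,-10],0]
  ]
}}

```text
clock: 12.25
eef_pos: [0.4258, -0.0139, 0.7579]
tool_rot: [0.142, 0.945, 0.069, 0.285]
ft_force: [-0.4, -0.2, 0.2]
grip_width: 0.0602
```

```bash
sed -i 's/\.052/.046/g' fit2.py; python3 fit2.py | tail -2; python3 st.py
cat > mv.py <<'E'
# helper: given world target of grasp point and yaw of tool y horizontal -> numbers in tool units
from h import *
import sys
def plan(target,roll_units=0):
    o=get_obs();Q=R.from_quat(o['tool_rot']);M=Q.as_matrix()
    g=np.array(o['eef_pos'])-pinch_z*M[:,2]
    d=np.array(target)-g
    print('d',d.round(4),'units',(M.T@d/.05).round(2),'norm',round(np.linalg.norm(d),3))
def rollh():
    o=get_obs();M=R.from_quat(o['tool_rot']).as_matrix()
    # roll so tool y horizontal
    a=np.arctan2(-M[2,1],-M[2,0]) 
    best=None
    for k in np.linspace(-30,30,6001):
        y=M@np.array([-np.sin(np.radians(k)),np.cos(np.radians(k)),0])
        if best is None or abs(y[2])<best[0]: best=(abs(y[2]),k,y)
    x=np.cross(best[2],M[:,2])
    print('roll deg',best[1],'units',round(best[1]/6,2),'y',best[2].round(3),'az',np.degrees(np.arctan2(M[1,2],M[0,2])).round(2),'tilt',np.degrees(np.arccos(-M[2,2])).round(2))
E
python3 -c "
from mv import *
rollh()
from fit2 import tf
p=np.load('poses.npy');rk=p[2];print('rake',rk)
g=tf(rk,(-.097,0,.137))[0];print(g);plan(g);u=g+np.array([-.08,0,.12]);plan(u)"
```

```text
[0.5731 0.2664 0.0846] 4.85
[[-1.1, -1.8], [1.0, -0.5], [-0.8, 0.1], [-0.4, 0.2], [0.8, -0.4]]
t 12.25 j [-0.114  0.11   1.274  2.149  0.114  0.219] tcp [ 0.4258 -0.0139  0.7579] w 0.0602
xax [-0.797  0.308 -0.519] yax [0.229 0.95  0.212] zax [ 0.559  0.05  -0.828] F [-0.4 -0.2  0.2] M [-0.08  0.53  0.05]
grasp [ 0.4154 -0.0149  0.7733]
roll deg -22.25 units -3.71 y [-0.09   0.996 -0.   ] az 5.16 tilt 34.11
[ 0.627  -0.0431 -0.0894] -5.12
[[-0.4, -0.1], [-0.1, -0.1], [-0.8, -1.1], [-0.2, -0.6], [-0.5, -1.2], [0.8, -1.2], [-1.3, -0.6], [1.3, -0.6], [0.0, 0.7], [-2.2, 0.7], [1.6, -0.5], [2.2, 1.8], [-0.4, -0.3], [-1.4, -1.4], [0.2, 0.0], [0.8, -1.1], [1.8, -2.5], [1.6, 1.6]]
[0.5719 0.2654 0.081 ] 4.64
[[-0.9, -0.2], [0.1, -0.3], [-0.4, 0.1], [0.3, -0.5], [0.2, 0.0]]
[0.5731 0.2664 0.0846] 4.85
[[-1.1, -1.8], [1.0, -0.5], [-0.8, 0.1], [-0.4, 0.2], [0.8, -0.4]]
rake [0.57312641 0.26635649 0.08459329]
[0.47647327 0.25816072 0.137     ]
d [ 0.0611  0.2731 -0.6363] units [ 7.32  2.77 11.49] norm 0.695
d [-0.0189  0.2731 -0.5163] units [7.35 2.91 8.61] norm 0.584
```

Request:
{"api": "move_arm", "payload": {
  "motion": [
    [50,[0.6,0.2,0.7],-0.5],
    [50,[1.2,0.5,1.4],-1.0],
    [50,[1.8,0.7,2.1],-1.5],
    [50,[2.4,0.9,2.8],-2.0],
    [50,[3.0,1.1,3.5],-2.5],
    [50,[3.6,1.4,4.3],-3.0],
    [50,[4.2,1.6,5.1],-3.4],
    [50,[4.8,1.8,5.9],-3.7],
    [50,[5.4,2.1,6.7],-3.7],
    [50,[6.0,2.3,7.5],-3.7]
  ]
}}

```text
clock: 13.25
eef_pos: [0.4209, 0.1881, 0.3556]
tool_rot: [-0.043, 0.955, 0.014, 0.293]
ft_force: [0.9, 0.6, 0.4]
grip_width: 0.05
```

```bash
python3 st.py;python3 -c "
from mv import *
o=get_obs();c=wristcal(camera('wrist'),o)
rollh()
from fit2 import tf
g=tf([0.5731,.2664,.0846],(-.097,0,.137))[0];plan(g)
crop(c,'pics/w1.png',0,0,512,384,1.5,[((0,255,0),proj(c,tf([0.5731,.2664,.0846],[(-.117*k,0,.040+.117*k) for k in np.linspace(0,1,12)])))])" | grep -v '\[\['
```

```text
t 13.25 j [ 0.602 -0.283 -0.356  0.964 -0.278  0.435] tcp [0.4209 0.1881 0.3556] w 0.05
xax [-0.824 -0.074 -0.562] yax [-0.09   0.996  0.001] zax [ 0.559  0.051 -0.827] F [0.9 0.6 0.4] M [-0.02  0.5  -0.04]
grasp [0.4105 0.1871 0.3711]
roll deg 0.8300000000000018 units 0.14 y [-0.081  0.997  0.   ] az 4.66 tilt 32.97
[ 0.627  -0.0431 -0.0894] -5.12
[0.5719 0.2654 0.081 ] 4.64
[0.5731 0.2664 0.0846] 4.85
d [ 0.0712  0.0721 -0.22  ] units [1.09 1.34 4.53] norm 0.242
```

View pics/w1.png

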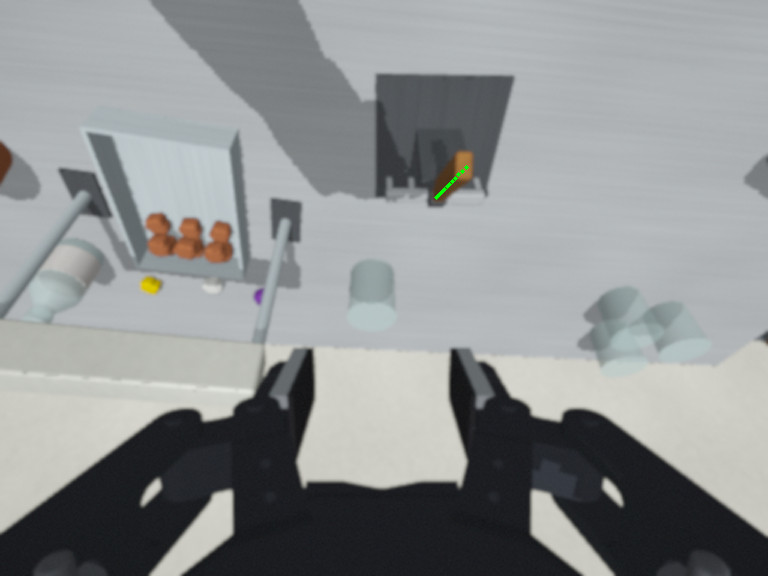

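Request:
{"api": "move_arm", "payload": {
  "motion": [
    [50,[0.2,0.3,0.5],0],
    [50,[0.5,0.6,1.0],0],
    [50,[0.8,0.9,1.5],0],
    [50,[1.0,1.2,2.0],0],
    [50,[1.1,1.35,2.5],0],
    [50,[1.1,1.35,3.0],0],
    [50,[1.1,1.35,3.0],0],
    [50,[1.1,1.35,3.0],0],
    [50,[1.1,1.35,3.0],0],
    [50,[1.1,1.35,3.0],0]
  ]
}}

```text
clock: 14.3
eef_pos: [0.4544, 0.2584, 0.2043]
tool_rot: [-0.042, 0.955, 0.014, 0.294]
ft_force: [0.3, -0.2, 0.4]
grip_width: 0.0497
```

```bash
python3 st.py;python3 -c "
from mv import *
o=get_obs();c=wristcal(camera('wrist'),o)
rollh()
from fit2 import tf
g=tf([0.5731,.2664,.0846],(-.097,0,.137))[0];plan(g)
crop(c,'pics/w2.png',0,0,512,384,1.5,[((0,255,0),proj(c,tf([0.5731,.2664,.0846],[(-.117*k,0,.040+.117*k) for k in np.linspace(0,1,12)])))])" | grep -v '\[\['
```

```text
t 14.3 j [ 0.707 -0.036 -0.564  0.535 -0.331  0.531] tcp [0.4544 0.2584 0.2043] w 0.0497
xax [-0.823 -0.073 -0.563] yax [-0.089  0.996  0.002] zax [ 0.561  0.052 -0.826] F [ 0.3 -0.2  0.4] M [-0.02  0.56 -0.02]
grasp [0.444  0.2574 0.2197]
roll deg -0.18999999999999773 units -0.03 y [-0.092  0.996  0.   ] az 5.28 tilt 34.27
[ 0.627  -0.0431 -0.0894] -5.12
[0.5719 0.2654 0.081 ] 4.64
[0.5731 0.2664 0.0846] 4.85
d [ 0.0325  0.0008 -0.0826] units [ 0.39 -0.05  1.73] norm 0.089
```

View pics/w2.png

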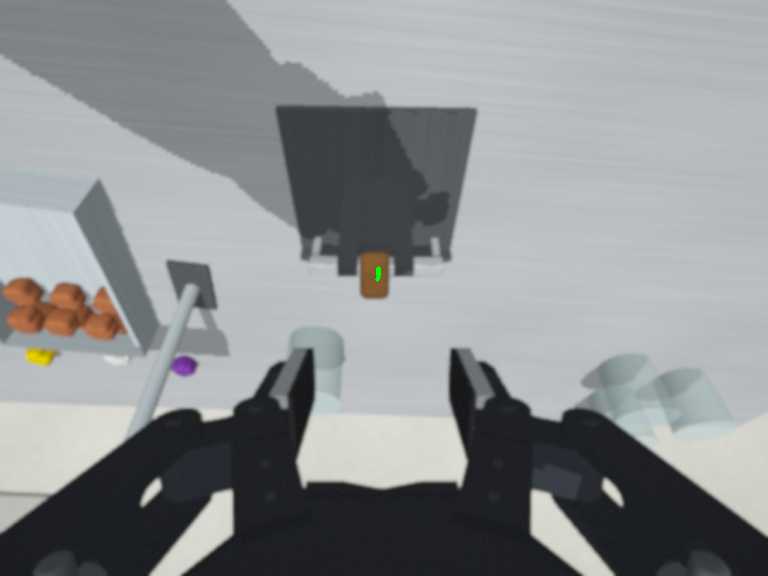

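Request:
{"api": "move_arm", "payload": {
  "motion": [
    [50,[0.2,-0.05,0.5],0],
    [50,[0.4,-0.05,1.0],0],
    [50,[0.4,-0.05,1.5],0],
    [50,[0.4,-0.05,1.73],0],
    [50,[0.4,-0.05,1.73],0],
    [20,[0.4,-0.05,1.73],0],
    [0,[0.4,-0.05,1.73],0],
    [0,[0.4,-0.05,1.73],0],
    [0,[0.4,-0.05,1.73],0],
    [0,[0.4,-0.05,1.73],0]
  ]
}}

```text
clock: 15.35
eef_pos: [0.4866, 0.259, 0.121]
tool_rot: [-0.043, 0.955, 0.014, 0.294]
ft_force: [-3.4, -0.6, 3.6]
grip_width: 0.0134
```

```bash
python3 st.py
```

```text
t 15.35 j [ 0.656  0.132 -0.649  0.267 -0.306  0.484] tcp [0.4866 0.259  0.121 ] w 0.0134
xax [-0.823 -0.073 -0.563] yax [-0.09   0.996  0.001] zax [ 0.561  0.052 -0.826] F [-3.4 -0.6  3.6] M [-0.16  0.19 -0.02]
grasp [0.4761 0.258  0.1365]
```

```bash
python3 - <<'E' | tail -9
from fit2 import *
def inv(w): 
    d=w[:2]-tray[:2];c,n=np.cos(tray[2]),np.sin(tray[2]);return np.round([c*d[0]+n*d[1],-n*d[0]+c*d[1]],4)*1000
for nm,z,L in(('near',.0145,[(137,435),(165,403),(195,365)]),('top',.0355,[(118,400),(147,370),(168,340)]),('far',.0145,[(82,410),(118,372),(140,340)])):
    for u,v in L: print(nm,inv(onz(s,*S4(u,v),z)))
E
```

```text
near [47.7 37.7]
near [45.9  2.4]
near [ 45.8 -40.1]
top [65.9 32.4]
top [63.1 -1.8]
top [ 65.1 -34.4]
far [92.9 37.6]
far [90.1 -6.1]
far [ 92.9 -41.3]
```

Request:
{"api": "move_arm", "payload": {
  "motion": [
    [0,[-0.2,0,-0.3],0],
    [0,[-0.4,0,-0.6],0],
    [0,[-0.6,0,-0.9],0],
    [0,[-0.8,0,-1.2],0],
    [0,[-1.0,0,-1.5],0],
    [0,[-1.2,0,-1.8],0],
    [0,[-1.4,-0.4,-2.0],0],
    [0,[-1.4,-1.0,-2.0],0],
    [0,[-1.4,-1.9,-2.0],0],
    [0,[-1.4,-2.8,-2.0],0]
  ]
}}

```text
clock: 16.35
eef_pos: [0.4993, 0.1183, 0.2409]
tool_rot: [-0.044, 0.955, 0.014, 0.293]
ft_force: [0.5, -0.5, -1.6]
grip_width: 0.0133
```

```bash
python3 st.py; python3 -c "
from h import *
c=camera('side');crop(c,'pics/s5.png',0,0,512,384,1.5)"
```

```text
t 16.35 j [ 0.302 -0.145 -0.564  0.568 -0.117  0.175] tcp [0.4993 0.1183 0.2409] w 0.0133
xax [-0.825 -0.076 -0.56 ] yax [-0.092  0.996  0.   ] zax [ 0.558  0.051 -0.829] F [ 0.5 -0.5 -1.6] M [-0.09  0.73 -0.05]
grasp [0.4889 0.1174 0.2564]
```

View pics/s5.png

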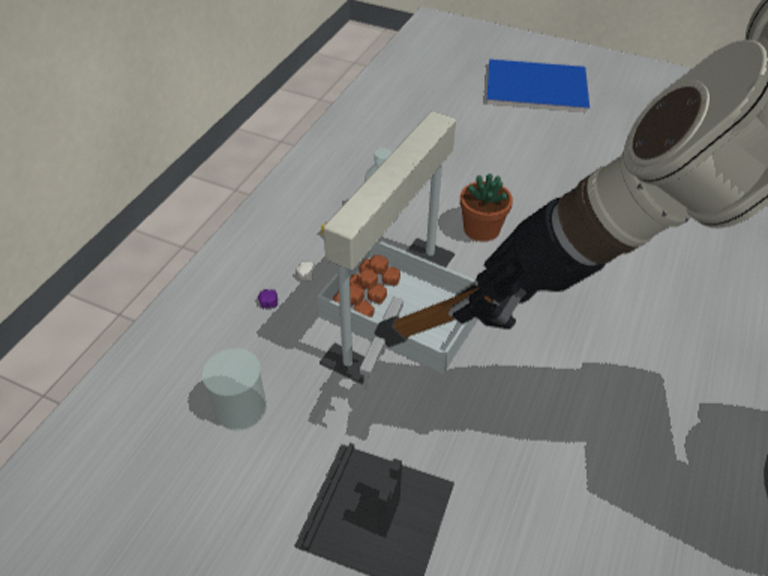

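```bash
cat > rk.py <<'E'
from h import *
TRAY=np.array([.627,-.0431,-.0894]); RK=np.array([.5731,.2664,.0846])
def Rz(a): return R.from_euler('z',a).as_matrix()
# grasp state
M0=R.from_quat([-0.043,0.955,0.014,0.294]).as_matrix();p0=np.array([.4866,.259,.121])
A=M0.T@Rz(RK[2]); b=M0.T@(np.array([RK[0],RK[1],.006])-p0)   # rake in tool
def wrake(o): 
    M=R.from_quat(o['tool_rot']).as_matrix();return M@A,M@b+np.array(o['eef_pos'])
def totray(P): return (np.atleast_2d(P)-[TRAY[0],TRAY[1],.004])@Rz(TRAY[2])   # bed frame
def fromtray(P): return np.atleast_2d(P)@Rz(TRAY[2]).T+[TRAY[0],TRAY[1],.004]
TI=np.array([[0,y,0] for y in(-.053,-.0265,0,.0265,.053)])
def show():
    o=get_obs();Q,p=wrake(o)
    print('t',round(o['clock'],2),'tips bed mm',(totray(TI@Q.T+p)[[0,2,4]]*1000).round(1).tolist(),'F',np.round(o['ft_force'],1),'w',round(o['grip_width'],4))
def go(T,roll=0):
    "units to bring the middle tip to bed coords T (mm), with relative roll units"
    o=get_obs();M=R.from_quat(o['tool_rot']).as_matrix();M2=M@Rz(np.radians(6*roll))
    tgt=fromtray(np.array(T)/1000.)[0]; d=tgt-M2@b-np.array(o['eef_pos'])
    tips=totray((TI@ (M2@A).T)+tgt)*1000
    print(T,'units',(M.T@d/.05).round(2).tolist(),'roll',roll,'norm',round(np.linalg.norm(d)/.05,1),'tips',tips[[0,4]].round(0).tolist())
def rpts(o):
    Q,p=wrake(o);L=lambda a,b_,n:np.linspace(a,b_,n)
    P=np.vstack([L((0,-.057,.034),(0,.057,.034),20),L((0,0,.034),(-.117,0,.151),20),TI]);return P@Q.T+p
def shot(name,f,x0=0,y0=0,x1=512,y1=384,s=1.5,ov=True):
    o=get_obs();c=camera(name)
    if name=='wrist': c=wristcal(c,o)
    crop(c,f,x0,y0,x1,y1,s,[((0,255,0),proj(c,rpts(o)))] if ov else None);return c
E
python3 -c "
from rk import *
show()
shot('side','pics/s6.png',190,120,390,290,3.5)
for r in (0,1,1.5): go((-30,7,60),r)"
```

```text
t 16.4 tips bed mm [[-46.7, 102.4, 121.5], [-55.3, 154.7, 121.1], [-63.9, 207.0, 120.8]] F [-0.2 -4.6 -1.6] w 0.0133
(-30, 7, 60) units [0.69, -3.06, 1.02] roll 0 norm 3.3 tips [[-21.0, -45.0, 60.0], [-39.0, 59.0, 60.0]]
(-30, 7, 60) units [0.68, -3.05, 1.02] roll 1 norm 3.3 tips [[-26.0, -46.0, 57.0], [-34.0, 60.0, 63.0]]
(-30, 7, 60) units [0.68, -3.04, 1.02] roll 1.5 norm 3.3 tips [[-28.0, -46.0, 56.0], [-32.0, 60.0, 64.0]]
```

View pics/s6.png

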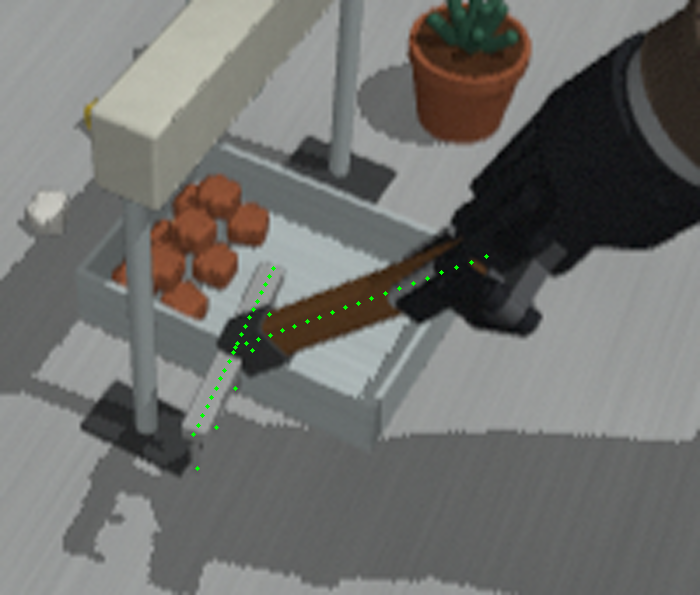

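Request:
{"api": "move_arm", "payload": {
  "motion": [
    [0,[0.1,-0.6,0],0.1],
    [0,[0.2,-1.2,0],0.3],
    [0,[0.3,-1.8,0.2],0.5],
    [0,[0.5,-2.4,0.5],0.7],
    [0,[0.6,-2.9,0.9],0.9],
    [0,[0.7,-3.05,1.0],1.0],
    [0,[0.7,-3.05,1.0],1.0],
    [0,[0.7,-3.05,1.0],1.0],
    [0,[0.7,-3.05,1.0],1.0],
    [0,[0.7,-3.05,1.0],1.0]
  ]
}}

```text
clock: 17.45
eef_pos: [0.5136, -0.0317, 0.1817]
tool_rot: [0.006, 0.956, 0.029, 0.293]
ft_force: [0.3, 0.1, -1.1]
grip_width: 0.0134
```

```bash
python3 -c "
from rk import *
show()
c=shot('side','pics/s7.png',190,100,390,260,3.5)
go((30,7,56));go((60,7,54));go((88,7,54));go((88,7,26)); go((30,7,26))
import pickle;pickle.dump(c,open('c7.pkl','wb'))"
```

```text
t 17.45 tips bed mm [[-23.7, -37.2, 59.7], [-28.3, 15.5, 62.7], [-33.0, 68.2, 65.8]] F [ 0.3  0.1 -1.1] w 0.0134
(30, 7, 56) units [-0.88, -0.28, 0.74] roll 0 norm 1.2 tips [[35.0, -46.0, 53.0], [25.0, 60.0, 59.0]]
(60, 7, 54) units [-1.36, -0.34, 1.1] roll 0 norm 1.8 tips [[65.0, -46.0, 51.0], [55.0, 60.0, 57.0]]
(88, 7, 54) units [-1.82, -0.39, 1.41] roll 0 norm 2.3 tips [[93.0, -46.0, 51.0], [83.0, 60.0, 57.0]]
(88, 7, 26) units [-1.51, -0.43, 1.88] roll 0 norm 2.4 tips [[93.0, -46.0, 23.0], [83.0, 60.0, 29.0]]
(30, 7, 26) units [-0.55, -0.32, 1.23] roll 0 norm 1.4 tips [[35.0, -46.0, 23.0], [25.0, 60.0, 29.0]]
```

View pics/s7.png

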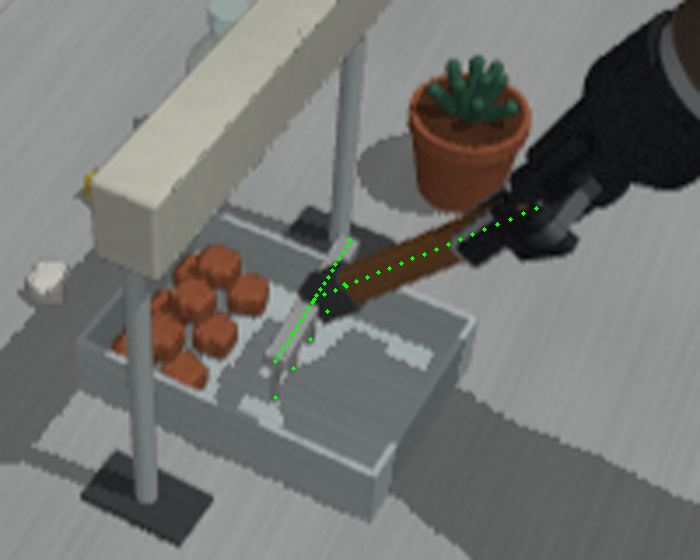

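Request:
{"api": "move_arm", "payload": {
  "motion": [
    [0,[-0.45,-0.2,0.37],0],
    [0,[-0.9,-0.4,0.72],0],
    [0,[-1.3,-0.42,1.05],0],
    [0,[-1.65,-0.43,1.3],0],
    [0,[-1.82,-0.44,1.41],0],
    [0,[-1.82,-0.44,1.41],0],
    [0,[-1.82,-0.44,1.41],0],
    [0,[-1.72,-0.45,1.56],0],
    [0,[-1.62,-0.46,1.72],0],
    [0,[-1.62,-0.46,1.72],0]
  ]
}}

```text
clock: 18.5
eef_pos: [0.6261, -0.0537, 0.1505]
tool_rot: [0.008, 0.957, 0.029, 0.29]
ft_force: [0.7, 0.6, -1.5]
grip_width: 0.0133
```

```bash
python3 -c "
from rk import *
show()
c=shot('side','pics/s8.png',190,100,390,260,3.5)
"
```

```text
t 18.5 tips bed mm [[89.4, -49.2, 27.8], [84.9, 3.5, 30.9], [80.4, 56.2, 34.0]] F [ 0.7  0.6 -1.5] w 0.0133
```

View pics/s8.png

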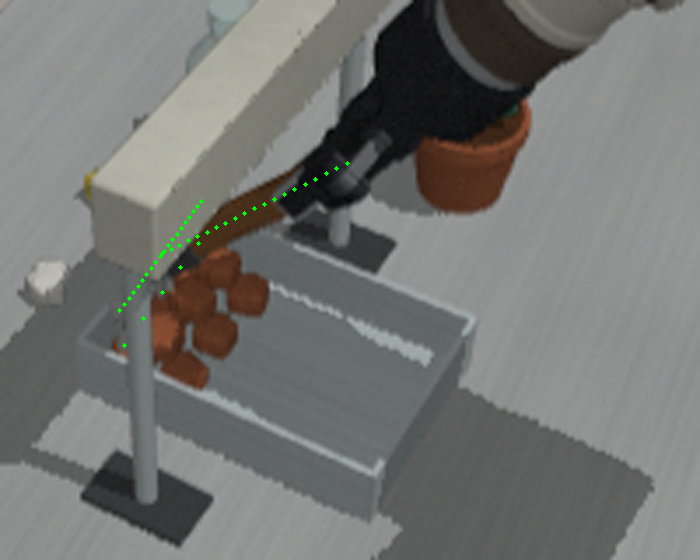

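```bash
python3 -c "
from rk import *
for T in ((85,5,27),(45,5,27),(5,5,25)): go(T)
"
```

```text
(85, 5, 27) units [0.07, 0.03, 0.08] roll 0 norm 0.1 tips [[90.0, -48.0, 24.0], [80.0, 58.0, 30.0]]
(45, 5, 27) units [0.73, 0.1, -0.36] roll 0 norm 0.8 tips [[50.0, -48.0, 24.0], [40.0, 58.0, 30.0]]
(5, 5, 25) units [1.42, 0.17, -0.77] roll 0 norm 1.6 tips [[10.0, -48.0, 22.0], [0.0, 58.0, 28.0]]
```

Request:
{"api": "move_arm", "payload": {
  "motion": [
    [0,[0.06,0.03,0.08],0],
    [0,[0.2,0.04,0],0],
    [0,[0.36,0.05,-0.1],0],
    [0,[0.52,0.07,-0.21],0],
    [0,[0.68,0.09,-0.32],0],
    [0,[0.84,0.11,-0.42],0],
    [0,[1.0,0.13,-0.52],0],
    [0,[1.2,0.15,-0.64],0],
    [0,[1.42,0.17,-0.77],0],
    [0,[1.42,0.17,-0.77],0]
  ]
}}

```text
clock: 19.55
eef_pos: [0.5471, -0.0452, 0.1467]
tool_rot: [0.007, 0.956, 0.029, 0.293]
ft_force: [-0.5, -0.7, -1.2]
grip_width: 0.0135
```

```bash
python3 -c "
from rk import *
show()
c=shot('side','pics/s9.png',190,100,390,260,3.5)
shot('wrist','pics/w9.png')
"
```

```text
t 19.55 tips bed mm [[10.7, -47.9, 24.6], [6.2, 4.9, 27.6], [1.7, 57.6, 30.6]] F [-0.5 -0.7 -1.2] w 0.0135
```

View pics/s9.png

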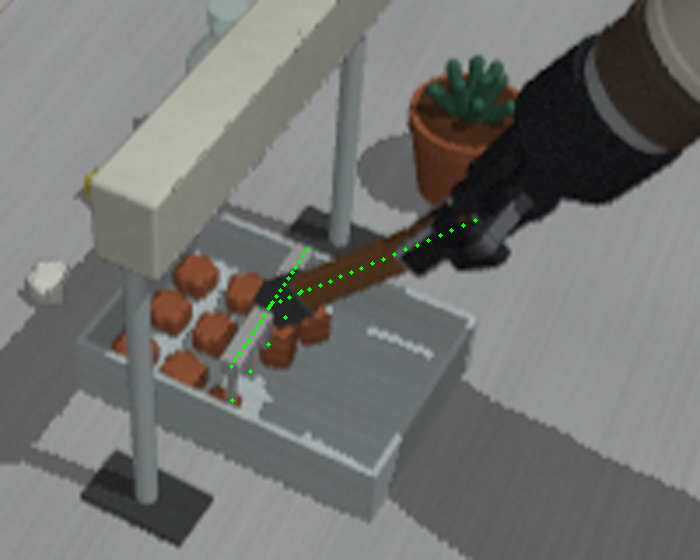

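View pics/w9.png

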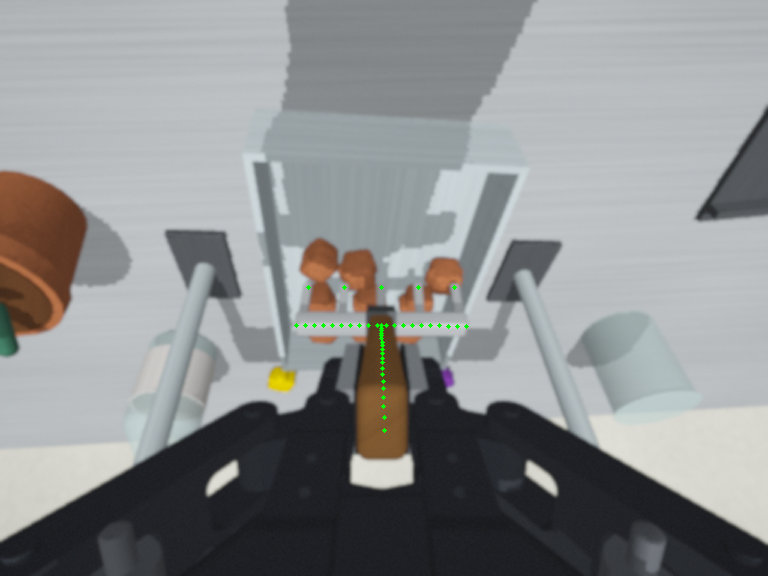

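```bash
cat >> rk.py <<'E'
def bedpx(c,L,z=.0145,k=1.5,x0=0,y0=0):
    for u,v in L:
        w=onz(c,u/k+x0-.5,v/k+y0-.5,z);print((u,v),(totray(w)[0,:2]*1000).round(0).tolist())
E
python3 -c "
from rk import *
o=get_obs();c=wristcal(camera('wrist'),o)
bedpx(c,[(320,260),(357,268),(445,272),(321,305),(365,303),(415,300)],.0165)
show()
for T in ((-15,5,25),(-10,3,5),(-58,3,5),(-56,3,5)): go(T)
"
```

```text
(320, 260) [-5.0, -40.0]
(357, 268) [3.0, -13.0]
(445, 272) [5.0, 54.0]
(321, 305) [47.0, -40.0]
(365, 303) [44.0, -4.0]
(415, 300) [39.0, 36.0]
t 19.7 tips bed mm [[11.9, -47.9, 24.4], [7.3, 4.8, 27.5], [2.8, 57.6, 30.5]] F [-1.6  0.2  1.2] w 0.0132
(-15, 5, 25) units [0.4, 0.04, -0.21] roll 0 norm 0.4 tips [[-10.0, -48.0, 22.0], [-20.0, 58.0, 28.0]]
(-10, 3, 5) units [0.54, -0.03, 0.18] roll 0 norm 0.6 tips [[-5.0, -50.0, 2.0], [-15.0, 56.0, 8.0]]
(-58, 3, 5) units [1.33, 0.06, -0.36] roll 0 norm 1.4 tips [[-53.0, -50.0, 2.0], [-63.0, 56.0, 8.0]]
(-56, 3, 5) units [1.3, 0.05, -0.33] roll 0 norm 1.3 tips [[-51.0, -50.0, 2.0], [-61.0, 56.0, 8.0]]
```

```bash
python3 -c "
from rk import *
show()
for T in ((23,3,28),(23,3,5),(-16,3,5),(-56,3,5)): go(T)
"
```

```text
t 19.7 tips bed mm [[11.9, -47.9, 24.4], [7.3, 4.8, 27.5], [2.8, 57.6, 30.5]] F [-1.6  0.2  1.2] w 0.0132
(23, 3, 28) units [-0.26, -0.06, 0.16] roll 0 norm 0.3 tips [[28.0, -50.0, 25.0], [18.0, 56.0, 31.0]]
(23, 3, 5) units [-0.01, -0.09, 0.54] roll 0 norm 0.5 tips [[28.0, -50.0, 2.0], [18.0, 56.0, 8.0]]
(-16, 3, 5) units [0.64, -0.02, 0.11] roll 0 norm 0.6 tips [[-11.0, -50.0, 2.0], [-21.0, 56.0, 8.0]]
(-56, 3, 5) units [1.3, 0.05, -0.33] roll 0 norm 1.3 tips [[-51.0, -50.0, 2.0], [-61.0, 56.0, 8.0]]
```

Request:
{"api": "move_arm", "payload": {
  "motion": [
    [0,[-0.18,-0.04,0.02],0],
    [0,[-0.27,-0.06,0.12],0],
    [0,[-0.26,-0.06,0.16],0],
    [0,[-0.26,-0.06,0.16],0],
    [0,[-0.2,-0.07,0.25],0],
    [0,[-0.14,-0.08,0.34],0],
    [0,[-0.08,-0.09,0.44],0],
    [0,[-0.02,-0.09,0.54],0],
    [0,[-0.02,-0.09,0.54],0],
    [0,[-0.02,-0.09,0.54],0]
  ]
}}

```text
clock: 20.7
eef_pos: [0.5652, -0.0483, 0.1252]
tool_rot: [0.007, 0.955, 0.029, 0.294]
ft_force: [-0.7, 0.5, 4.2]
grip_width: 0.0135
```

```bash
python3 -c "
from rk import *
show()
c=shot('side','pics/s10.png',190,100,390,260,3.5)
"
```

```text
t 20.7 tips bed mm [[29.3, -49.2, 3.2], [24.7, 3.5, 6.3], [20.1, 56.2, 9.4]] F [-0.7  0.5  4.2] w 0.0135
```

View pics/s10.png

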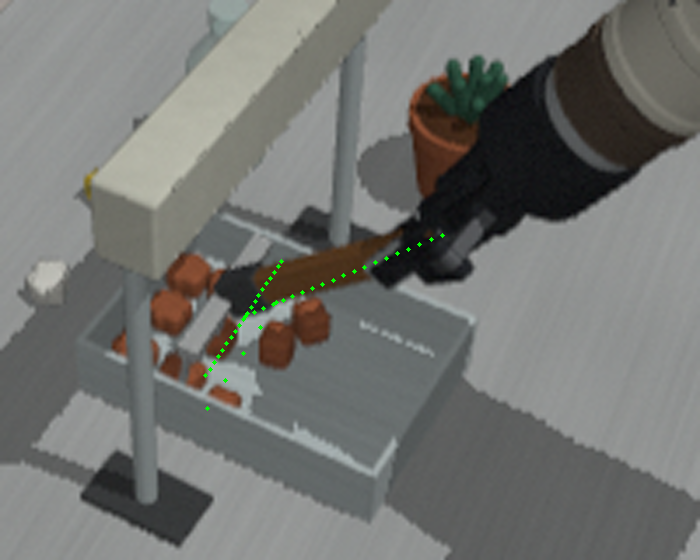

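```bash
cat >> rk.py <<'E'
GR=np.array([-.097,0,.131])
def setpiv(deg):
    "rake turned in the hand about finger line, + = head up"
    global A,b
    Rp=R.from_euler('y',-deg,degrees=True).as_matrix()
    b=b0+A0@(GR-Rp@GR); A=A0@Rp
A0,b0=A.copy(),b.copy()
import os
if os.path.exists('piv.txt'): setpiv(float(open('piv.txt').read()))
E
python3 -c "
import rk
from rk import *
o=get_obs();c=camera('side')
cols=[(0,255,0),(255,0,0),(255,0,255),(0,255,255)];L=[]
for d,k in zip((0,6,10,14),cols):
    setpiv(d);L.append((k,proj(c,rpts(o))));show()
crop(c,'pics/s11.png',225,150,325,230,7,L)
"
```

```text
t 20.8 tips bed mm [[29.1, -49.2, 3.1], [24.5, 3.5, 6.2], [19.9, 56.2, 9.2]] F [0.3 0.  3.7] w 0.0134
t 20.8 tips bed mm [[42.3, -48.7, 14.0], [37.7, 4.0, 17.0], [33.1, 56.7, 20.1]] F [0.3 0.  3.7] w 0.0134
t 20.8 tips bed mm [[50.4, -48.5, 21.9], [45.8, 4.3, 25.0], [41.2, 57.0, 28.0]] F [0.3 0.  3.7] w 0.0134
t 20.8 tips bed mm [[58.0, -48.3, 30.4], [53.4, 4.4, 33.5], [48.8, 57.1, 36.5]] F [0.3 0.  3.7] w 0.0134
```

View pics/s11.png

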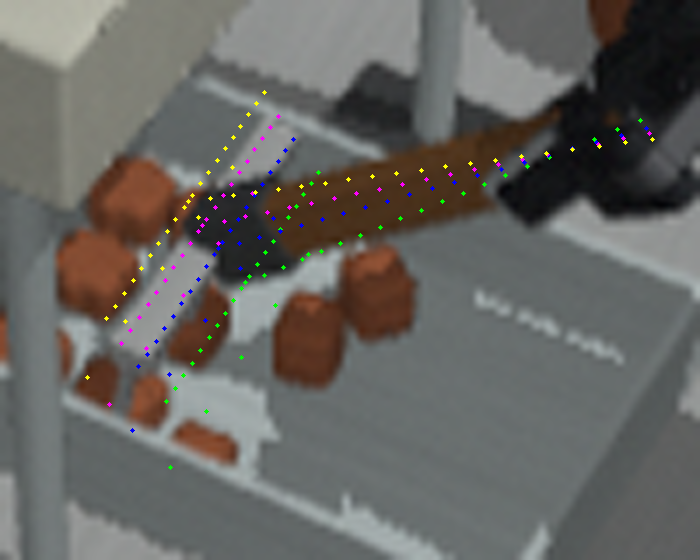

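```bash
echo 8.5 > piv.txt; python3 -c "
from rk import *
show()
for T in ((20,3,52),(-20,3,60)): go(T)
"
```

```text
t 20.8 tips bed mm [[47.4, -48.5, 18.9], [42.8, 4.2, 21.9], [38.3, 56.9, 25.0]] F [0.3 0.  3.7] w 0.0134
(20, 3, 52) units [0.04, 0.05, -0.75] roll 0 norm 0.8 tips [[25.0, -50.0, 49.0], [15.0, 56.0, 55.0]]
(-20, 3, 60) units [0.61, 0.14, -1.33] roll 0 norm 1.5 tips [[-15.0, -50.0, 57.0], [-25.0, 56.0, 63.0]]
```

Request:
{"api": "move_arm", "payload": {
  "motion": [
    [0,[-0.15,0,-0.25],0],
    [0,[-0.3,0,-0.5],0],
    [0,[-0.3,0.02,-0.7],0],
    [0,[-0.05,0.05,-0.9],0],
    [0,[0.3,0.1,-1.1],0],
    [0,[0.6,0.14,-1.33],0],
    [0,[0.9,0.17,-1.5],0],
    [0,[0.9,0.17,-1.5],0],
    [0,[0.9,0.17,-1.5],0],
    [0,[0.9,0.17,-1.5],0]
  ]
}}

```text
clock: 21.8
eef_pos: [0.4853, -0.0424, 0.1616]
tool_rot: [0.007, 0.956, 0.029, 0.292]
ft_force: [0.6, -0.2, -1.2]
grip_width: 0.0135
```

```bash
python3 -c "
from rk import *
show()
c=shot('side','pics/s12.png',190,100,390,260,3.5)
w=shot('wrist','pics/w12.png',120,120,420,310,2.6)
import pickle;pickle.dump((c,w),open('c12.pkl','wb'))
"
```

```text
t 21.8 tips bed mm [[-32.8, -49.9, 55.1], [-37.3, 2.8, 58.1], [-41.9, 55.6, 61.2]] F [ 0.6 -0.2 -1.2] w 0.0135
```

View pics/s12.png

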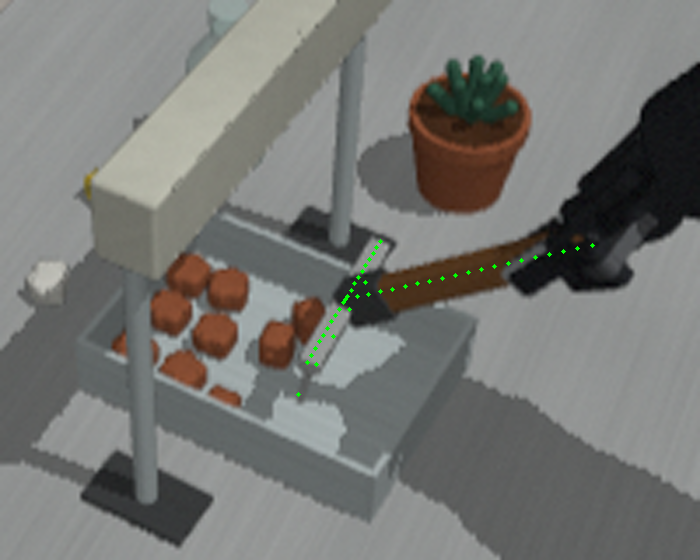

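View pics/w12.png

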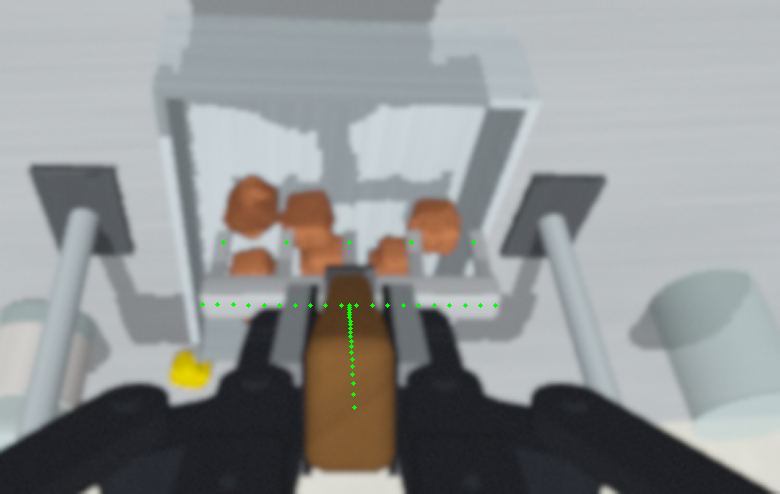

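```bash
python3 -c "
from rk import *
import pickle
c,w=pickle.load(open('c12.pkl','rb'))
print('side');bedpx(c,[(222,397),(277,343),(308,318),(183,370),(214,335),(228,290),(133,347),(170,312),(188,274)],.016,3.5,190,100)
print('wrist');bedpx(w,[(434,225),(307,215),(251,206),(390,257),(320,255),(252,262)],.016,2.6,120,120)
for T in ((30,3,58),(64,3,55),(66,3,40),(66,3,6),(0,3,6),(-5,3,6)): go(T)
"
```

```text
side
(222, 397) [16.0, 45.0]
(277, 343) [8.0, -11.0]
(308, 318) [1.0, -40.0]
(183, 370) [48.0, 39.0]
(214, 335) [46.0, 3.0]
(228, 290) [59.0, -35.0]
(133, 347) [86.0, 39.0]
(170, 312) [81.0, 1.0]
(188, 274) [89.0, -34.0]
wrist
(434, 225) [9.0, 55.0]
(307, 215) [2.0, -12.0]
(251, 206) [-5.0, -40.0]
(390, 257) [38.0, 35.0]
(320, 255) [37.0, -4.0]
(252, 262) [44.0, -40.0]
(30, 3, 58) units [-1.11, -0.12, 0.75] roll 0 norm 1.3 tips [[35.0, -50.0, 55.0], [25.0, 56.0, 61.0]]
(64, 3, 55) units [-1.64, -0.19, 1.17] roll 0 norm 2.0 tips [[69.0, -50.0, 52.0], [59.0, 56.0, 58.0]]
(66, 3, 40) units [-1.51, -0.21, 1.44] roll 0 norm 2.1 tips [[71.0, -50.0, 37.0], [61.0, 56.0, 43.0]]
(66, 3, 6) units [-1.13, -0.25, 2.0] roll 0 norm 2.3 tips [[71.0, -50.0, 3.0], [61.0, 56.0, 9.0]]
(0, 3, 6) units [-0.04, -0.13, 1.27] roll 0 norm 1.3 tips [[5.0, -50.0, 3.0], [-5.0, 56.0, 9.0]]
(-5, 3, 6) units [0.05, -0.12, 1.22] roll 0 norm 1.2 tips [[-0.0, -50.0, 3.0], [-10.0, 56.0, 9.0]]
```

Request:
{"api": "move_arm", "payload": {
  "motion": [
    [0,[-0.5,-0.05,0.33],0],
    [0,[-1.0,-0.1,0.7],0],
    [0,[-1.45,-0.17,1.02],0],
    [0,[-1.66,-0.2,1.18],0],
    [0,[-1.6,-0.21,1.3],0],
    [0,[-1.51,-0.21,1.44],0],
    [0,[-1.4,-0.22,1.6],0],
    [0,[-1.28,-0.23,1.78],0],
    [0,[-1.14,-0.25,2.0],0],
    [0,[-1.14,-0.25,2.0],0]
  ]
}}

```text
clock: 22.9
eef_pos: [0.5847, -0.0511, 0.1067]
tool_rot: [0.008, 0.957, 0.029, 0.29]
ft_force: [-0.6, 0.6, -2.2]
grip_width: 0.0136
```

```bash
python3 -c "
from rk import *
show()
c=shot('side','pics/s13.png',200,150,320,240,6)
"
```

```text
t 22.9 tips bed mm [[66.4, -49.6, -0.5], [61.9, 3.1, 2.6], [57.3, 55.8, 5.7]] F [-0.6  0.6 -2.2] w 0.0136
```

View pics/s13.png

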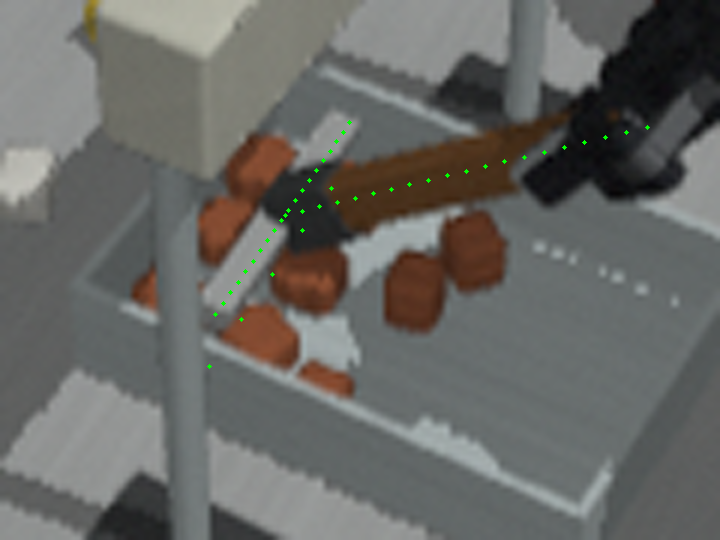

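```bash
python3 -c "
from rk import *
show()
for T in ((55,3,6),(-5,3,6),(-8,3,6)): go(T)
"
```

```text
t 22.95 tips bed mm [[67.4, -49.6, 0.8], [62.8, 3.1, 3.8], [58.3, 55.8, 6.9]] F [ 1.1 -0.8 -2.2] w 0.0134
(55, 3, 6) units [0.11, 0.02, -0.12] roll 0 norm 0.2 tips [[60.0, -50.0, 3.0], [50.0, 56.0, 9.0]]
(-5, 3, 6) units [1.1, 0.12, -0.78] roll 0 norm 1.4 tips [[-0.0, -50.0, 3.0], [-10.0, 56.0, 9.0]]
(-8, 3, 6) units [1.15, 0.13, -0.81] roll 0 norm 1.4 tips [[-3.0, -50.0, 3.0], [-13.0, 56.0, 9.0]]
```

Request:
{"api": "move_arm", "payload": {
  "motion": [
    [0,[0.1,0.02,-0.11],0],
    [0,[0.24,0.03,-0.2],0],
    [0,[0.38,0.04,-0.3],0],
    [0,[0.52,0.06,-0.39],0],
    [0,[0.66,0.08,-0.48],0],
    [0,[0.8,0.1,-0.58],0],
    [0,[0.95,0.11,-0.68],0],
    [0,[1.12,0.13,-0.79],0],
    [0,[1.12,0.13,-0.79],0],
    [0,[1.12,0.13,-0.79],0]
  ]
}}

```text
clock: 23.95
eef_pos: [0.5185, -0.0451, 0.1111]
tool_rot: [0.007, 0.956, 0.029, 0.292]
ft_force: [0.8, 0.1, -1.1]
grip_width: 0.0135
```

```bash
python3 -c "
from rk import *
show()
c=shot('side','pics/s14.png',190,120,350,260,4.5)
w=shot('wrist','pics/w14.png',120,100,420,310,2.6)
import pickle;pickle.dump((c,w),open('c14.pkl','wb'))
"
```

```text
t 23.95 tips bed mm [[0.4, -49.6, 4.4], [-4.2, 3.1, 7.5], [-8.7, 55.8, 10.6]] F [ 0.8  0.1 -1.1] w 0.0135
```

View pics/s14.png

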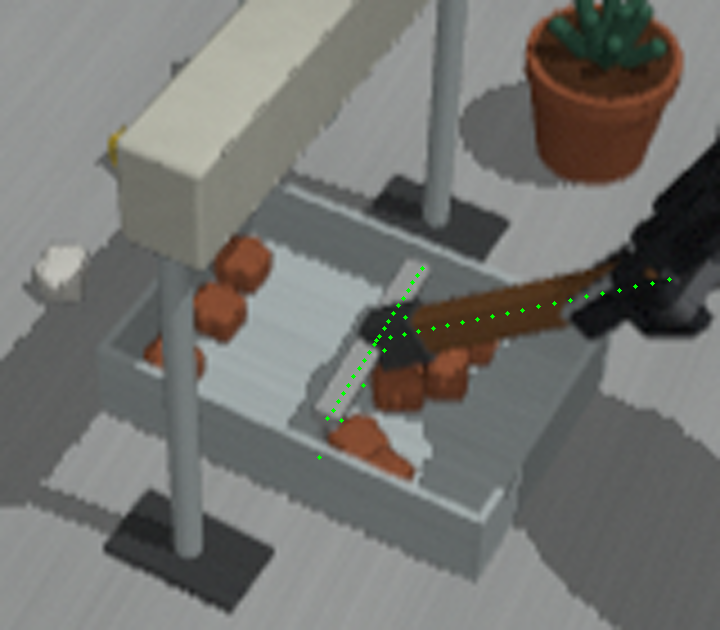

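View pics/w14.png

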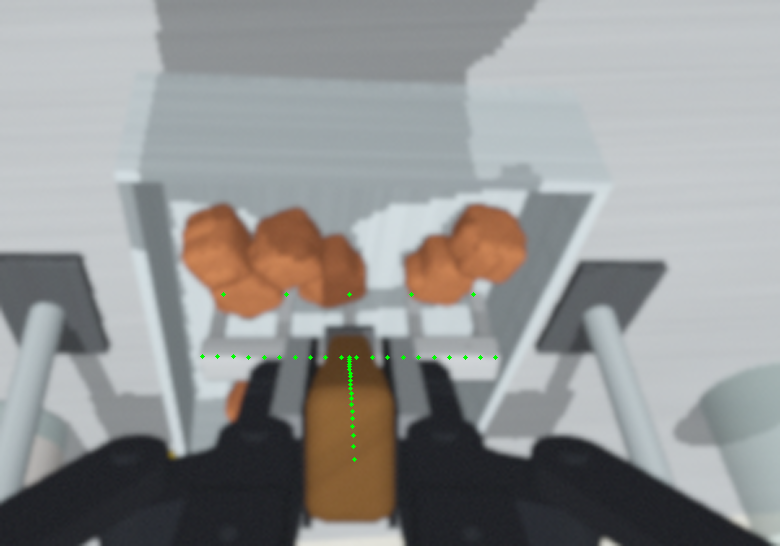

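```bash
python3 -c "
from rk import *
import pickle
c,w=pickle.load(open('c14.pkl','rb'))
print('side');bedpx(c,[(357,437),(390,463),(398,388),(445,372),(243,263),(218,310),(175,355)],.016,4.5,190,120)
print('wrist');bedpx(w,[(440,270),(488,242),(335,270),(287,245),(250,285),(218,240)],.016,2.6,120,100)
bedpx(w,[(349,294)],.0115,2.6,120,100)
for T in ((-20,3,6),(-20,3,60),(-18,3,6)): go(T)
"
```

```text
side
(357, 437) [-19.0, 37.0]
(390, 463) [-40.0, 43.0]
(398, 388) [-21.0, -0.0]
(445, 372) [-36.0, -21.0]
(243, 263) [88.0, -34.0]
(218, 310) [82.0, 0.0]
(175, 355) [85.0, 37.0]
wrist
(440, 270) [-27.0, 37.0]
(488, 242) [-44.0, 53.0]
(335, 270) [-26.0, -5.0]
(287, 245) [-41.0, -24.0]
(250, 285) [-16.0, -38.0]
(218, 240) [-43.0, -49.0]
(349, 294) [-4.0, 3.0]
(-20, 3, 6) units [0.29, 0.03, -0.15] roll 0 norm 0.3 tips [[-15.0, -50.0, 3.0], [-25.0, 56.0, 9.0]]
(-20, 3, 60) units [-0.31, 0.09, -1.05] roll 0 norm 1.1 tips [[-15.0, -50.0, 57.0], [-25.0, 56.0, 63.0]]
(-18, 3, 6) units [0.26, 0.02, -0.13] roll 0 norm 0.3 tips [[-13.0, -50.0, 3.0], [-23.0, 56.0, 9.0]]
```

Request:
{"api": "move_arm", "payload": {
  "motion": [
    [0,[-0.15,0.01,-0.22],0],
    [0,[-0.3,0.03,-0.45],0],
    [0,[-0.5,0.05,-0.75],0],
    [0,[-0.7,0.07,-1.05],0],
    [0,[-0.9,0.3,-1.4],-0.2],
    [0,[-0.9,0.9,-1.8],-0.4],
    [0,[-0.9,1.6,-1.9],-0.6],
    [0,[-0.9,2.4,-1.9],-0.8],
    [0,[-0.9,3.2,-1.9],-1.0],
    [0,[-0.9,3.2,-1.9],-1.0]
  ]
}}

```text
clock: 25.05
eef_pos: [0.5033, 0.1138, 0.2256]
tool_rot: [-0.047, 0.955, 0.016, 0.294]
ft_force: [0.4, -0.1, -1.1]
grip_width: 0.0134
```

```bash
python3 -c "
from rk import *
show()
c=shot('side','pics/s15.png',190,120,350,260,4.5)
w=shot('top','pics/t15.png',220,140,340,260,5)
import pickle;pickle.dump((c,w),open('c15.pkl','wb'))
"
```

```text
t 25.05 tips bed mm [[-24.2, 112.3, 122.3], [-33.9, 164.4, 122.4], [-43.5, 216.5, 122.4]] F [ 0.4 -0.1 -1.1] w 0.0134
```

View pics/s15.png

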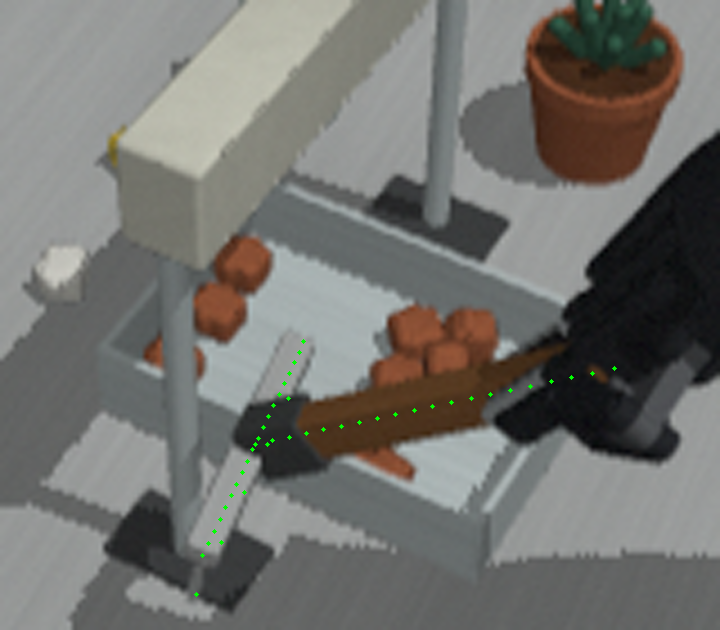

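View pics/t15.png

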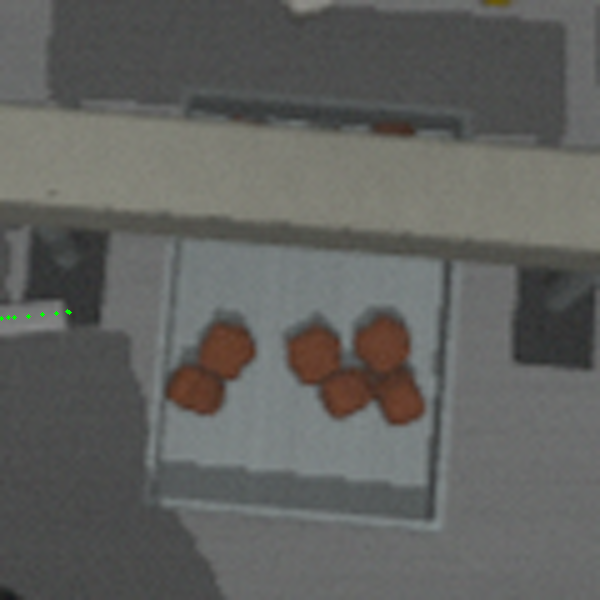

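```bash
python3 -c "
from rk import *
import pickle
c,w=pickle.load(open('c15.pkl','rb'))
bedpx(w,[(195,390),(227,350),(315,353),(347,392),(383,343),(400,397)],.016,5,220,140)
print('rim near corners expect -104,+-72');bedpx(w,[(150,504),(439,526)],.045,5,220,140)
"
```

```text
(195, 390) [-45.0, 53.0]
(227, 350) [-24.0, 39.0]
(315, 353) [-21.0, -5.0]
(347, 392) [-39.0, -23.0]
(383, 343) [-13.0, -39.0]
(400, 397) [-40.0, -49.0]
rim near corners expect -104,+-72
(150, 504) [-104.0, 69.0]
(439, 526) [-103.0, -71.0]
```

```bash
cat >> rk.py <<'E'
ST=np.array([.5725,.266,.0828])
def tost(P): return (np.atleast_2d(P)-[ST[0],ST[1],0])@Rz(ST[2])
def fromst(P): return np.atleast_2d(P)@Rz(ST[2]).T+[ST[0],ST[1],0]
def showst():
    o=get_obs();Q,p=wrake(o);M=R.from_quat(o['tool_rot']).as_matrix()
    print('t',round(o['clock'],2),'j',np.round(o['joint_pos'],2),'tips stand mm',(tost(TI@Q.T+p)[[0,2,4]]*1000).round(1).tolist(),'F',np.round(o['ft_force'],1),'grip',(tost(np.array(o['eef_pos'])-pinch_z*M[:,2])*1000).round(1))
def gost(T,roll=0):
    o=get_obs();M=R.from_quat(o['tool_rot']).as_matrix();M2=M@Rz(np.radians(6*roll))
    tgt=fromst(np.array(T)/1000.)[0]; d=tgt-M2@b-np.array(o['eef_pos'])
    print(T,'units',(M.T@d/.05).round(2).tolist(),'roll',roll,'norm',round(np.linalg.norm(d)/.05,1),'tips',(tost(TI@(M2@A).T+tgt)*1000)[[0,4]].round(0).tolist())
E
python3 -c "
from rk import *
o=get_obs();c=camera('side');L=[]
for d,k in zip((7,8.5,10),((0,255,0),(255,0,0),(255,0,255))):
    setpiv(d);L.append((k,proj(c,rpts(o))))
crop(c,'pics/s16.png',220,190,320,260,7,L)
setpiv(8.5);showst()
for T in ((3,-45,60),(3,-45,11)): gost(T)
"
```

```text
t 25.2 j [ 0.27 -0.13 -0.6   0.51 -0.1   0.15] tips stand mm [[22.4, -204.2, 124.7], [22.3, -151.2, 124.6], [22.2, -98.2, 124.5]] F [-0.1 -0.1 -1.7] grip [[ -93.  -151.3  239.6]]
(3, -45, 60) units [1.03, 2.13, 0.86] roll 0 norm 2.5 tips [[3.0, -98.0, 60.0], [3.0, 8.0, 60.0]]
(3, -45, 11) units [1.58, 2.13, 1.67] roll 0 norm 3.1 tips [[3.0, -98.0, 11.0], [3.0, 8.0, 11.0]]
```

View pics/s16.png

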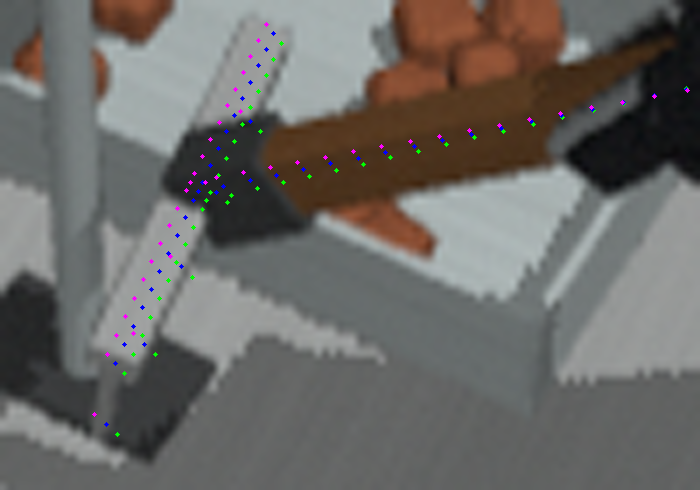

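Request:
{"api": "move_arm", "payload": {
  "motion": [
    [0,[0.2,0.6,0.2],0],
    [0,[0.5,1.2,0.4],0],
    [0,[0.8,1.8,0.6],0],
    [0,[1.03,2.13,0.86],0],
    [0,[1.15,2.13,1.04],0],
    [0,[1.3,2.13,1.26],0],
    [0,[1.45,2.13,1.48],0],
    [0,[1.57,2.13,1.65],0],
    [0,[1.57,2.13,1.65],0],
    [0,[1.57,2.13,1.65],0]
  ]
}}

```text
clock: 26.2
eef_pos: [0.4754, 0.2113, 0.1122]
tool_rot: [-0.041, 0.955, 0.013, 0.293]
ft_force: [-0.9, -0.7, -1.3]
grip_width: 0.0133
```

```bash
python3 -c "
from rk import *
showst()
shot('side','pics/s17.png',190,230,330,350,5.5)
for T in ((8,-45,11),(11,-45,11)): gost(T)
setpiv(0)
for T in ((11,-45,11),(16,-45,11)): gost(T)
"
```

```text
t 26.2 j [ 0.57  0.08 -0.74  0.21 -0.26  0.41] tips stand mm [[3.6, -99.7, 12.9], [3.7, -46.7, 12.8], [3.7, 6.3, 12.7]] F [-0.9 -0.7 -1.3] grip [[-111.7  -46.5  127.7]]
(8, -45, 11) units [-0.03, 0.02, 0.09] roll 0 norm 0.1 tips [[8.0, -98.0, 11.0], [8.0, 8.0, 11.0]]
(11, -45, 11) units [-0.08, 0.02, 0.12] roll 0 norm 0.1 tips [[11.0, -98.0, 11.0], [11.0, 8.0, 11.0]]
(11, -45, 11) units [-0.56, 0.02, 0.06] roll 0 norm 0.6 tips [[11.0, -98.0, 11.0], [11.0, 8.0, 11.0]]
(16, -45, 11) units [-0.65, 0.02, 0.12] roll 0 norm 0.7 tips [[16.0, -98.0, 11.0], [16.0, 8.0, 11.0]]
```

View pics/s17.png

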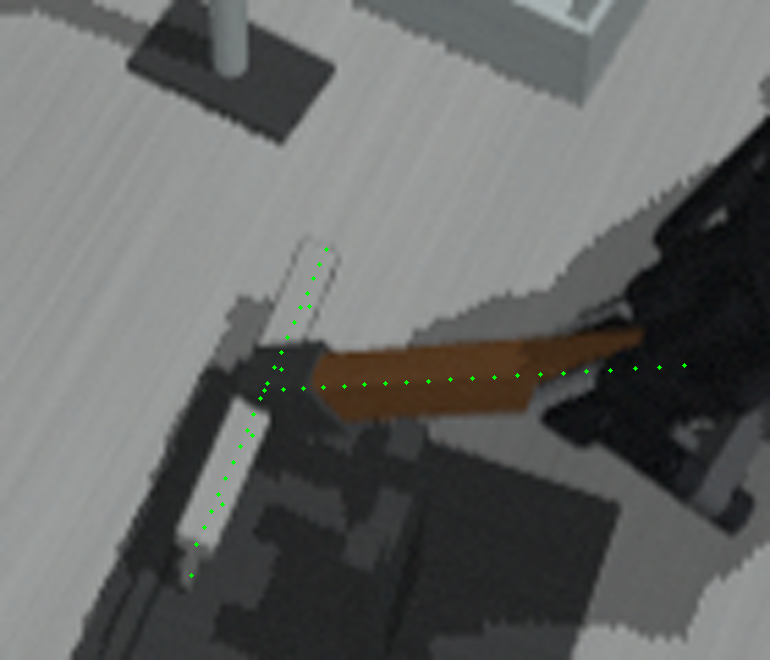

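Request:
{"api": "move_arm", "payload": {
  "motion": [
    [0,[-0.04,0.02,0.12],0],
    [0,[-0.09,0.02,0.13],0],
    [0,[-0.18,0.02,0.13],0],
    [0,[-0.27,0.02,0.12],0],
    [0,[-0.36,0.02,0.11],0],
    [0,[-0.45,0.02,0.1],0],
    [0,[-0.54,0.02,0.09],0],
    [0,[-0.6,0.02,0.08],0],
    [0,[-0.6,0.02,0.08],0],
    [0,[-0.6,0.02,0.08],0]
  ]
}}

```text
clock: 27.25
eef_pos: [0.5022, 0.2161, 0.1262]
tool_rot: [-0.042, 0.955, 0.013, 0.294]
ft_force: [-1.5, -0.6, -1.1]
grip_width: 0.0136
```

```bash
python3 -c "
from rk import *
o=get_obs();c=camera('side');L=[]
for d,k in zip((0,3,8.5),((0,255,0),(255,0,0),(255,0,255))):
    setpiv(d);L.append((k,proj(c,rpts(o))));showst()
crop(c,'pics/s18.png',190,230,330,350,5.5,L)
"
```

```text
t 27.3 j [ 0.54  0.1  -0.67  0.25 -0.25  0.38] tips stand mm [[12.6, -96.9, 11.2], [12.5, -43.9, 11.1], [12.5, 9.1, 11.1]] F [-1.6 -0.4 -1.5] grip [[-84.7 -44.  141.7]]
t 27.3 j [ 0.54  0.1  -0.67  0.25 -0.25  0.38] tips stand mm [[19.3, -96.9, 16.5], [19.3, -43.9, 16.4], [19.2, 9.1, 16.3]] F [-1.6 -0.4 -1.5] grip [[-84.7 -44.  141.7]]
t 27.3 j [ 0.54  0.1  -0.67  0.25 -0.25  0.38] tips stand mm [[30.9, -96.9, 27.0], [30.8, -43.9, 26.9], [30.8, 9.1, 26.8]] F [-1.6 -0.4 -1.5] grip [[-84.7 -44.  141.7]]
```

View pics/s18.png

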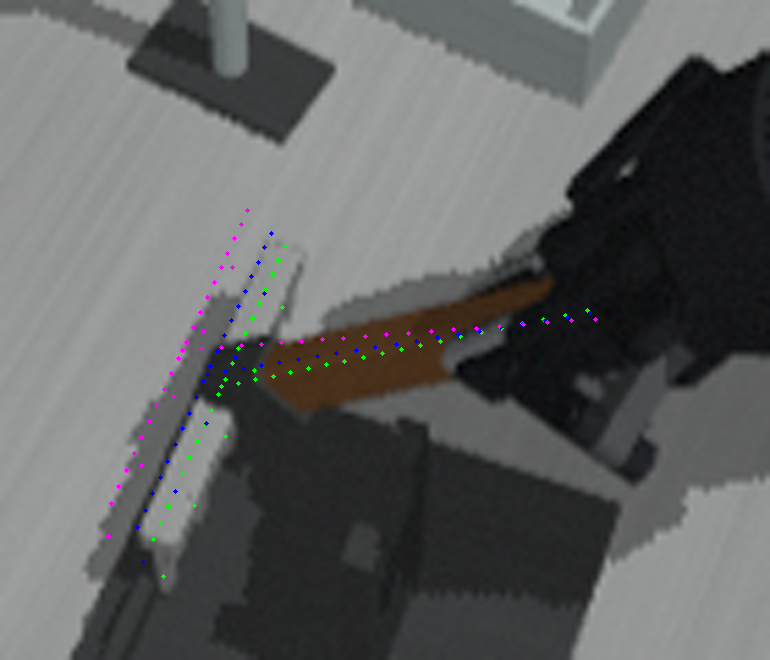

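```bash
python3 -c "
from rk import *
o=get_obs();M=R.from_quat(o['tool_rot']).as_matrix();p=np.array(o['eef_pos'])
up=np.array([0,0,.07])
for n,t in (('up',p+up),('over',np.array([.4866,.259,.191])),('low',np.array([.4866,.259,.136])),('fin',np.array([.4866,.259,.122]))):
    print(n,(M.T@(t-p)/.05).round(2))
"
```

```text
up [-0.79  0.   -1.16]
over [-0.53  0.88 -1.2 ]
low [ 0.08  0.88 -0.29]
fin [ 0.24  0.88 -0.06]
```

Request:
{"api": "move_arm", "payload": {
  "motion": [
    [0,[-0.12,0,-0.1],0],
    [0,[-0.3,0,-0.4],0],
    [0,[-0.5,0,-0.75],0],
    [0,[-0.7,0,-1.1],0],
    [0,[-0.79,0.1,-1.2],0],
    [0,[-0.7,0.4,-1.2],0],
    [0,[-0.55,0.7,-1.2],0],
    [0,[-0.37,0.88,-0.97],0],
    [0,[-0.25,0.88,-0.79],0],
    [0,[-0.25,0.88,-0.79],0]
  ]
}}

```text
clock: 28.3
eef_pos: [0.4855, 0.259, 0.164]
tool_rot: [-0.043, 0.955, 0.013, 0.292]
ft_force: [-1.1, -0.3, -1.3]
grip_width: 0.0134
```

```bash
python3 -c "
from rk import *
o=get_obs();c=camera('side');L=[]
for d,k in zip((0,-2),((0,255,0),(255,0,0))):
    setpiv(d);L.append((k,proj(c,rpts(o))));showst()
crop(c,'pics/s19.png',190,230,330,350,5.5,L)
shot('wrist','pics/w19.png',0,0,512,384,1.5,False)
o=get_obs();M=R.from_quat(o['tool_rot']).as_matrix();p=np.array(o['eef_pos'])
for t in ((.4866,.259,.136),(.4866,.259,.1215)): print((M.T@(np.array(t)-p)/.05).round(2))
"
```

```text
t 28.35 j [ 0.66  0.06 -0.58  0.41 -0.31  0.48] tips stand mm [[-0.1, -52.8, 50.0], [-0.1, 0.2, 49.9], [-0.2, 53.2, 49.8]] F [ 0.2 -0.9 -1.5] grip [[-97.2   0.2 180.6]]
t 28.35 j [ 0.66  0.06 -0.58  0.41 -0.31  0.48] tips stand mm [[-4.7, -52.8, 46.7], [-4.8, 0.2, 46.6], [-4.8, 53.2, 46.5]] F [ 0.2 -0.9 -1.5] grip [[-97.2   0.2 180.6]]
[ 0.34 -0.    0.5 ]
[ 0.5  -0.    0.74]
```

View pics/s19.png

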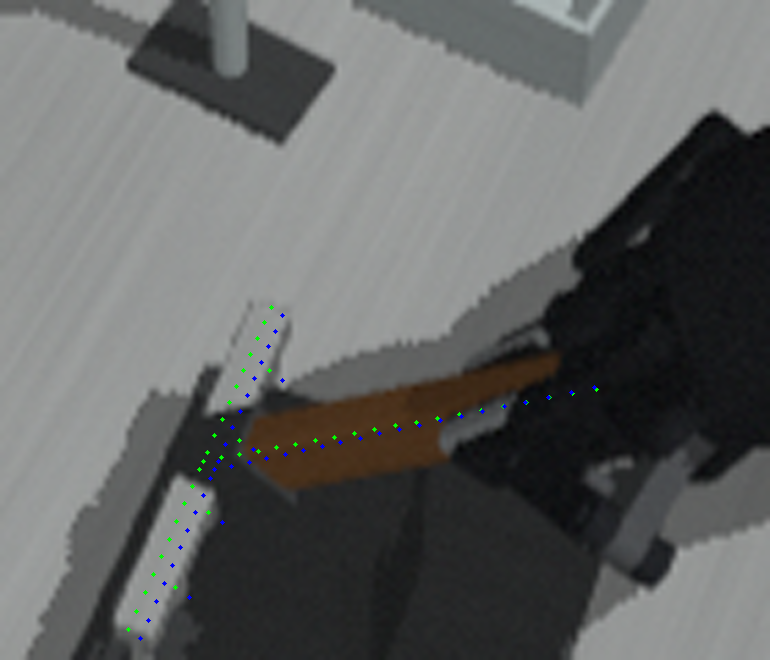

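View pics/w19.png

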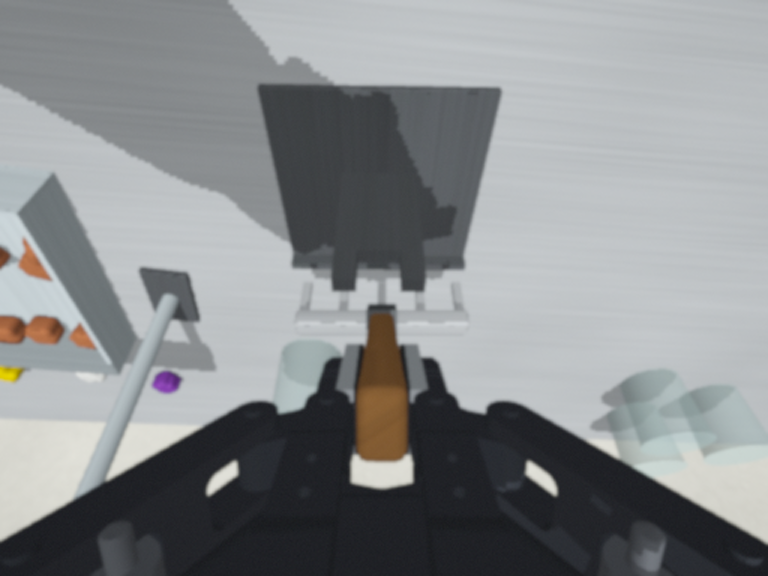

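Request:
{"api": "move_arm", "payload": {
  "motion": [
    [0,[0.08,0,0.12],0],
    [0,[0.16,0,0.24],0],
    [0,[0.24,0,0.36],0],
    [0,[0.32,0,0.48],0],
    [0,[0.38,0,0.56],0],
    [0,[0.43,0,0.64],0],
    [0,[0.47,0,0.7],0],
    [0,[0.5,0,0.74],0],
    [0,[0.5,0,0.74],0],
    [0,[0.5,0,0.74],0]
  ]
}}

```text
clock: 29.4
eef_pos: [0.4867, 0.2591, 0.1215]
tool_rot: [-0.042, 0.955, 0.014, 0.294]
ft_force: [0.3, -0.2, -0.9]
grip_width: 0.0131
```

```bash
python3 st.py; python3 -c "
from rk import *
setpiv(0);showst();shot('side','pics/s20.png',190,250,330,370,5.5)"
```

```text
t 29.4 j [ 0.656  0.132 -0.647  0.271 -0.306  0.485] tcp [0.4867 0.2591 0.1215] w 0.0131
xax [-0.824 -0.073 -0.562] yax [-0.089  0.996  0.001] zax [ 0.56   0.051 -0.827] F [ 0.3 -0.2 -0.9] M [-0.07  0.5  -0.04]
grasp [0.4762 0.2582 0.137 ]
t 29.4 j [ 0.66  0.13 -0.65  0.27 -0.31  0.48] tips stand mm [[0.7, -52.7, 6.5], [0.7, 0.3, 6.5], [0.7, 53.3, 6.5]] F [ 0.3 -0.2 -0.9] grip [[-96.6   0.2 137. ]]
```

View pics/s20.png

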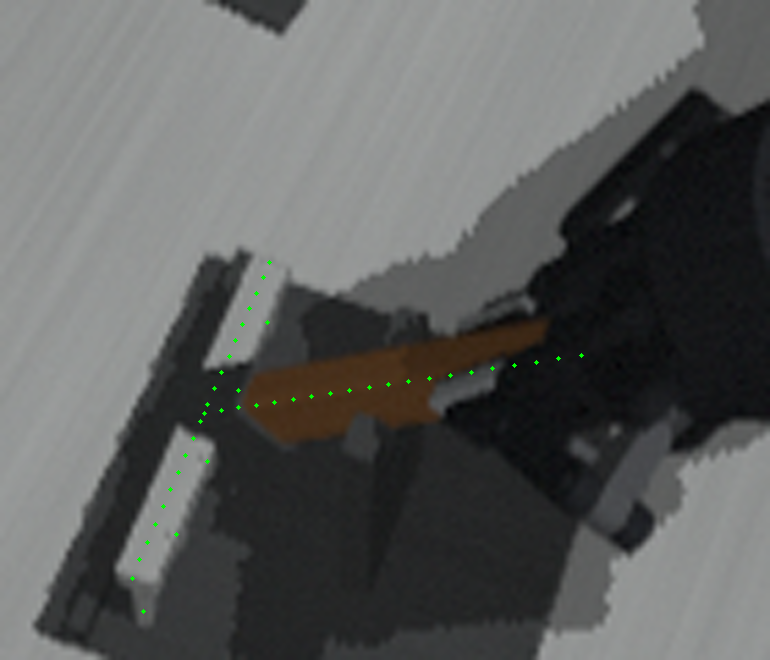

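Request:
{"api": "move_arm", "payload": {
  "motion": [
    [0,[0.01,0,0.02],0],
    [0,[0.01,0,0.02],0],
    [20,[0.01,0,0.02],0],
    [30,[0.01,0,0.02],0],
    [40,[0.01,0,0.02],0],
    [50,[0.01,0,0.02],0],
    [50,[0.01,0,0],0],
    [50,[0.01,0,-0.4],0],
    [50,[0.01,0,-0.9],0],
    [50,[0.01,0,-1.4],0]
  ]
}}

```text
clock: 30.45
eef_pos: [0.4461, 0.255, 0.1789]
tool_rot: [-0.043, 0.955, 0.013, 0.293]
ft_force: [0.1, 1.4, -0.5]
grip_width: 0.05
```

Request:
{"api": "move_arm", "payload": {
  "motion": [
    [50,[0,0,-0.6],0],
    [50,[0,0,-1.2],0],
    [50,[0,0,-2],0],
    [50,[0.5,0,-2.8],0],
    [50,[1,0,-3.2],0],
    [50,[1.5,0,-3.6],0],
    [50,[1.5,0,-3.6],0],
    [50,[1.5,0,-3.6],0],
    [50,[1.5,0,-3.6],0],
    [50,[1.5,0,-3.6],0]
  ]
}}

```text
clock: 31.45
eef_pos: [0.285, 0.2405, 0.2854]
tool_rot: [-0.042, 0.955, 0.013, 0.293]
ft_force: [0.1, -0.6, 0.7]
grip_width: 0.0497
```

```bash
python3 st.py
python3 - <<'E'
from rk import *
import pickle
c=camera('side');w=camera('top');pickle.dump((c,w),open('c21.pkl','wb'))
for k in (c,w): k['color']=np.clip(k['color']*1.5,0,255).astype(np.uint8)
P=Rz(RK[2])
L=lambda a,b_,n:np.linspace(a,b_,n)
pts=np.vstack([L((0,-.057,.034),(0,.057,.034),20),L((0,0,.034),(-.117,0,.151),20),TI])@P.T+[RK[0],RK[1],.006]
crop(c,'pics/s21.png',180,130,340,384,2.3,[((0,255,0),proj(c,pts))])
crop(c,'pics/s22.png',200,140,340,250,5.5)
crop(w,'pics/t21.png',120,110,410,290,2.7)
s0=pickle.load(open('c0.pkl','rb'))[0];s0['color']=np.clip(s0['color']*1.5,0,255).astype(np.uint8)
crop(s0,'pics/s21o.png',180,130,340,384,2.3,[((0,255,0),proj(c,pts))])
a=cv2.imread('pics/s21o.png');b2=cv2.imread('pics/s21.png');cv2.imwrite('pics/cmp.png',np.hstack([a,b2]))
E
```

```text
t 31.45 j [ 1.098 -0.342 -0.551  1.016 -0.496  0.923] tcp [0.285  0.2405 0.2854] w 0.0497
xax [-0.824 -0.072 -0.561] yax [-0.087  0.996  0.   ] zax [ 0.559  0.049 -0.828] F [ 0.1 -0.6  0.7] M [-0.04  0.53 -0.03]
grasp [0.2745 0.2396 0.3009]
```

View pics/cmp.png

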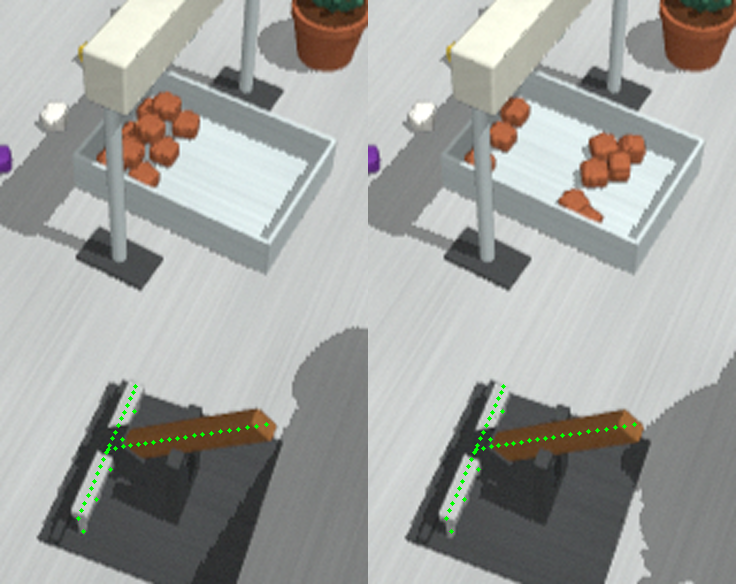

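View pics/s22.png

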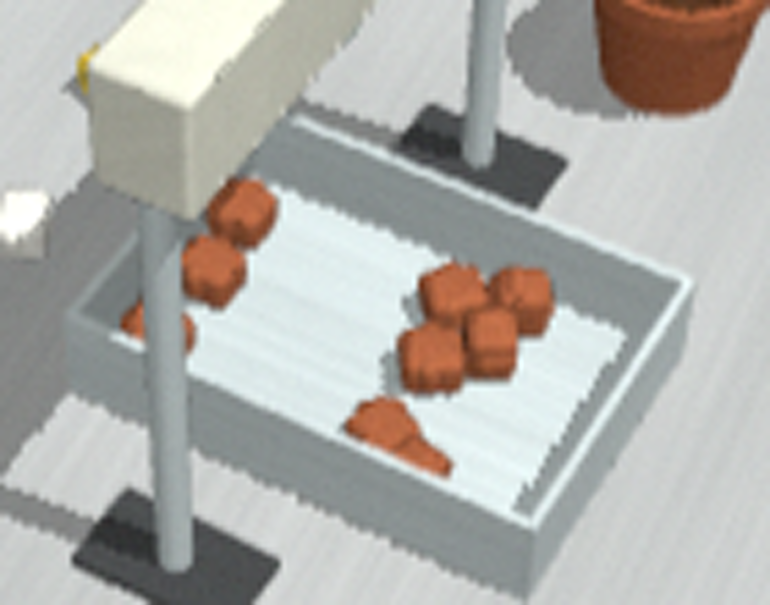

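View pics/t21.png

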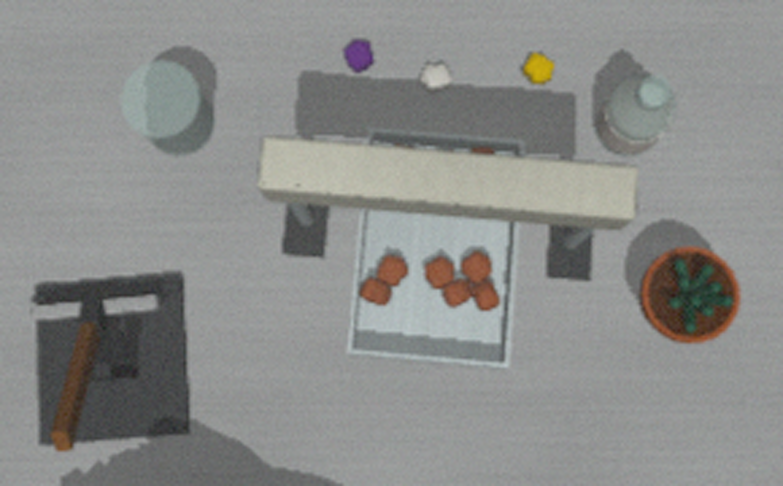

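Run:
```python
from rk import *
import pickle
c,w=pickle.load(open('c21.pkl','rb'))
P=lambda k:k and None
def pm(k):
    M=cv2.Rodrigues(np.array(k['rvec']))[0];return np.array([[k['fx'],0,k['cx']],[0,k['fy'],k['cy']],[0,0,1]])@np.c_[M,np.array(k['tvec'])]
S=lambda u,v:(u/5.5+200-.5,v/5.5+140-.5);T=lambda u,v:(u/5+220-.5,v/5+140-.5)
pairs={'R1':((490,343),(347,392)),'R2':((523,300),(400,397)),'M0':((433,357),(315,353)),'MR':((455,297),(383,343)),'ML':((380,422),(227,350))}
for n,(a,b_) in pairs.items():
    X=cv2.triangulatePoints(pm(c),pm(w),np.array(S(*a),float).reshape(2,1),np.array(T(*b_),float).reshape(2,1))
    X=(X[:3]/X[3]).ravel();print(n,(totray(X)*1000).round(0))
```

```text
R1 [[-38. -22.  13.]]
R2 [[-39. -49.  14.]]
M0 [[-20.  -5.  11.]]
MR [[-12. -39.  10.]]
ML [[-22.  40.  17.]]
```

```bash
python3 -c "
from workcell import *
print(job_done())"
```

```text
the job is handed in; nothing more can be done
None
```

I raked the nine lumps out into one layer, put the rake back in its stand, and handed the job in at about 31.5 s of the 61 s. No verdict is reported, so what follows is from my own last pictures.

**How it was done**
- **Leaning the hand:** moves only allow shifts and a roll, so I leaned the hand back about 34° by driving the arm against its joint limits.
- **Raking:** one high stroke pulled the three top lumps off the heap. A low stroke from the gap between the two rows then pulled the front row forward, pushing those three ahead of it.
- **Resetting the rake:** one lowering missed its gap and the tines landed on lumps at about 4 N, which turned the rake about 8° in the hand. I turned it back by pressing the tines lightly against the stand's lip before setting it down.

**Last checks**

Lump positions on the bed, in mm, good to about 2–3 mm:

| Third | Left half (x, y) | Right half (x, y) |
|---|---|---|
| Near (x below -33) | (-45, 53) | (-38, -22), (-39, -49) |
| Middle (-33 to 33) | (-22, 40) | (-20, -5), (-12, -39) |
| Far (x above 33) | (85, 37) | (88, -34) |

- **Ninth lump:** it is also in the far third, at about (82, 0), so right on the centre line.
- **One deep:** the five lumps I could measure in height sit 10–17 mm above the bed, and the pictures show all nine lying flat and inside the tray.
- **Tightest margin:** the two right-hand lumps of the near third are only about 5 mm inside its line. Single-camera readings for one of them ranged from -36 to -41.
- **Rake and surroundings:** the rake matches its starting outline in the side picture. The lamp, plant, bottle, beaker and look-alikes look undisturbed. The largest contact force I saw at the readings was about 5 N.

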